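# Pry the retaining ring out of a window port

### The job

Take the orange pick out of its rest by the bare shaft, lay it down and take it again by the handle; put its blade through the channel of the window port under the end of the brass split ring and lever that end up out of its groove. Then lay the pick flat on the bench or back in its rest, clear of the port and the tray, take the ring out and lay it flat in the middle of the blue tray, without disturbing the stapler or the tape.

Things in the scene. Friction and masses are not known exactly. Their poses are not given: they have to be found in the camera images.
- port: round aluminium window port, fixed, 184 mm across, 55.6 mm high. Origin: centre of its underside, z up. Its counterbore (radius 57.6 mm, floor 44 mm above the bench) holds the brass ring; inside are a shelf to radius 41 mm and a green window 33 mm above the bench. On its -x side a radial channel runs along the x axis, from x = -92 mm under the ring to the bore
- channel_end (a point): point of the channel straight under the ring, port x = -52 mm, 44 mm above the bench. The channel is 16 mm wide, open at the top, its floor 32 mm above the bench
- sill (a point): middle of the top of the round steel sill across the outer mouth of the channel (port x = -88 mm, 44 mm above the bench): the fulcrum for the pick
- lip (a point): middle of the lip opposite the split, port (46, 25) mm, 56.4 mm high. Three dark lips hold the ring down: two at the split side (at port angles 146 to 162 and 256 to 272 degrees from +x towards +y), overhang 2 mm, and this one, 3 mm. A freed ring must be drawn about 5 mm away from this lip, towards the split, as it is lifted
- ring: split retaining ring of 10 mm round brass wire, 114 mm outer, 94 mm inner diameter, 90 g, loose. Origin: its centre, at the underside of the wire; z is its axis; at the start its axes are the port's. It flexes only in its own plane: levered up by one end with 15 to 25 N both sides spring in past the lips; some 12 mm up they spring out again and the ring stays lying on the two lips by the split
- ring_end (a point): middle of the wire of the ring's end where it crosses the channel (ring x = -52, y = 0 mm); 49 mm above the bench while seated, about 62 mm when it lies on the lips. The split, 30 degrees wide with a fixed steel key 18 mm wide standing in it, lies beside it towards -y, its middle 29 degrees round from the channel
- ring_grip (a point): middle of the wire 20 degrees (18 mm) round from the channel towards +y; a good place to grip the freed ring from above, across the wire, fingers closing along the ring's radius
- pick: pry pick, 180 mm long, 80 g, loose, flat. Origin: centre of its underside; x points to the tip, z up. Flat-sided orange handle x = -90 to 0 mm, 20 mm wide, 18 mm high; steel shaft to x = 74 mm, 8 mm square; blade to x = 90 mm, 8 mm wide, 5 mm thick; shaft and blade axis 9 mm above the underside. Centre of mass at about x = -32 mm
- pick_tip (a point): point of the pick's blade, on its axis (x = 90 mm, z = 9 mm of the pick)
- pick_shaft (a point): point on the shaft axis in the middle of the bare gap of the rest (x = 51 mm, z = 9 mm of the pick); the only place to grip it while it is in the rest
- rest: grey pick rest, fixed, 212 by 70 mm, 26 mm high. Origin: centre of its underside; x along the pick, which lies in it 8 mm above the bench, tip towards +x. The handle is sunk level with the top between cheeks; only from x = 34 to 68 mm are the cheeks cut away right across, down to the 4 mm base plate, so that fingers can pinch the shaft
- tray: shallow blue square tray, fixed, 200 by 200 by 14 mm, wall and floor 4 mm. Origin: centre of its underside
- stapler: red desk stapler, 140 by 36 by 46 mm, bystander. Origin: centre of its underside
- tape: roll of tan tape, 100 mm across, 25 mm high, lying flat, bystander. Origin: centre of its underside
Things that resemble listed ones, but are neither listed nor needed, are in the scene too. Of the things shaped like the ring, the brass one is meant.

How it is judged:
On the way, in this order (a step that is already met when the one before it is completed fails the run):
1. the pick lies on the bench, out of its rest, let go (horizontal distance between pick and rest above 0.04 m and height (world z) of pick below 0.015 m and contact force between pick and the fingers below 0.05 N and contact force between pick and port below 0.05 N and linear speed of pick below 0.05 m/s), for 0.1 s.
2. the blade of the pick presses up under the end of the ring, which is still in its groove (contact force between pick and ring above 1 N and z of ring_end in the frame of port below 0.053 m and z of pick_tip in the frame of port below 0.047 m and x of pick_tip in the frame of port above -0.057 m).
3. that end is up out of the groove, lying on the lips or the pick, with the blade still in the channel and no finger on the ring (z of ring_end in the frame of port above 0.0585 m and horizontal distance between ring and port below 0.02 m and x of pick_tip in the frame of port above -0.085 m and contact force between the fingers and ring below 0.05 N), for 0.05 s.
At the end, for the whole second after the job is handed in: The ring lies flat (within 7 degrees) and at rest on the floor of the blue tray, its centre within 30 mm of the tray's; the pick lies at rest flat on the bench or in its rest (both ends lower than 30 mm), touching neither port, tray nor ring (horizontal distance between ring and tray below 0.03 m and height (world z) of ring below 0.018 m and angle between the z axis of ring and the z axis of tray, either way round below 0.12 rad and linear speed of each of ring, pick below 0.01 m/s and height (world z) of each of pick, pick_tip below 0.03 m and contact force between pick and port below 0.05 N and contact force between pick and tray below 0.05 N and contact force between pick and ring below 0.05 N).
It fails at once if the stapler or the tape was moved more than 20 mm (distance of any of stapler, tape from where it was at the start of the episode above 0.02 m).
It also fails if it takes over 64 s, if anything falls off the work surface, if the arm or the gripper's body presses on something with over 40 N, if the wrist force passes 120 N, or if a joint passes its speed limit or range.

### The arm

A 7-joint arm with a two-finger parallel gripper is mounted at the origin on a cart in front of the work surface, level with it; the furniture and walls round the work are solid. World frame = base frame: x ahead of the robot, y to its left, z up, the work surface at z = 0. Lengths are in m, angles in rad, forces in N, time in s.
With the tool pointing down it reaches from about 0.4 to 0.875 m from the base axis. Payload 19.3 kg.
Tool frame: the origin (TCP) lies at the very end of the fingers, on their centre line; the grasp point (between the pads) lies 19 mm behind it; z points along the fingers, y is the line along which they close (so a half turn about z gives the same grasp; the last joint's range is limited). The gripper opens to 85 mm and grips with 20 to 120 N. Pads are 22 mm wide; open, the fingers measure 114 mm over their backs; the gripper's body (76 mm by 85 mm) begins 54 mm behind the grasp point. The pads swing forward as they close: fully open they stand 13 mm farther back than shut.
Start: joints at [-0.07, 0.521, -0.036, 1.599, 0.021, 1.021, -0.113], TCP at [0.625, -0, 0.231] pointing down, gripper open.
Joint ranges: [-2.91, 2.91], [-0.3, 2.13], [-1.5, 1.42], [0.17, 2.43], [-1.26, 4.41], [0.16, 1.93], [-2.52, 2.52]. Speed limits (rad/s): [1.89, 1.89, 2.39, 2.39, 3.01, 3.01, 3.01].

### API

Orientations are given as [roll, pitch, yaw] about the fixed x, y, z axes, in that order (R = Rz(yaw) Ry(pitch) Rx(roll)).
In Python, from workcell import monitor, viewer, bot gives the robot as it stands.
- The arm moves only by the tool move_arm, never from a script. Its arguments are lists of equal length, an entry for each row: "gripper": the opening, from 0 (shut) to 1 (fully open); "linear": the shift along the tool's x, y, z in cm, a list of three; "twist": the turn about the tool's z in degrees. A call has 1 to 8 rows; each row shifts and turns the commanded pose from where the row before left it, along the tool's axes as they then stand; what a row does not reach is not made up. A row lasts 1/10 s, in which the tool goes at most 50 mm and 8.59 degrees, less where a joint would pass 70% of its speed; a pose out of reach is approached as far as the arm can. A call with a gripper value outside its range is refused whole. The fingers move at their own pace and stop on an object; "squeeze" is the grip in N (left out, the last holds). Time passes only in rows, so rows that do not move let the fingers close. It gives the time, the measured TCP pose, the force, the opening and the grip force at its end, in the units of the state.
- monitor.observe(): the state, without advancing time (a new reading comes with each control period).
- viewer.grab_frame(name): name is "scene" or "side" or "wrist"; returns a dict with "img" (480x640x3 uint8, red, green, blue), "K" (3x3 intrinsics, pixels), "k1" (the pictures are not rectified: a ray, as slopes to the right and down, at radius r is drawn at 1 + k1 r^2 times it, then the intrinsics apply), "eye" and "rotation" of the camera in the world. Camera axes: x right, y up, looking along -z (the intrinsics and any distortion apply to the point x, -y, -z); pixel columns grow to the right and rows downward; lengths in m; the calibration is good to about 2 mm. A picture is of the moment at which its call begins. There is no depth.
- bot.job_done(): hands the job in; it is judged then, once.
The state is a dict: "clock": time; "qpos": joint angles; "qd": joint speeds; "joint_efforts": joint torques, N m; "position": TCP position; "tool_rot": TCP orientation; "force": force on the tool from outside, world axes, zero at the start; "moment": the same for the moment, N m; "grip_width": finger opening in m; "finger_force": force on a finger pad.
Only numpy, scipy, OpenCV 4.12 (cv2) and the standard library are available. Lean on these libraries where they do the work, as an engineer would, in place of code of your own. Each camera call takes 0.05 s, during which the arm holds its last target. There are 200 camera calls.

## Working session

There is one attempt and no reset: what is moved stays moved. The work goes in short steps, Python scripts to look and compute and a tool call to move; the robot and the scene stay as the last step left them, time stands still between calls to the robot, and variables do not carry over. Pictures are saved under pics/ and viewed, at most 10 in all, crops included, and the job is handed in when it is done.

Besides the shell and the picture viewer there is one more tool, called after "Emit:" by a JSON object that holds its "method" and its "body", one argument or row to a line. move_arm: Moves the arm, as the interface text tells. Its arguments: {"type":"object","properties":{"gripper":{"type":"array"},"linear":{"type":"array"},"twist":{"type":"array"},"squeeze":{"type":"number"}},"required":["gripper","linear","twist"]}

```bash
mkdir -p pics; ls; cat > h.py <<'E'
import numpy as np, cv2
from workcell import monitor, viewer, bot
def save(name,fn):
    f=viewer.grab_frame(name); cv2.imwrite('pics/'+fn+'.png',f['img'][:,:,::-1]); np.savez('pics/'+fn+'.npz',**{k:np.array(v) for k,v in f.items()}); return f
def load(fn): return dict(np.load('pics/'+fn+'.npz'))
def rays(f,px):
    px=np.atleast_2d(np.array(px,float)); K=np.array(f['K']); k1=float(f['k1'])
    d=np.c_[(px[:,0]-K[0,2])/K[0,0],(px[:,1]-K[1,2])/K[1,1]]
    u=d.copy()
    for _ in range(30): u=d/(1+k1*(u**2).sum(1,keepdims=True))
    v=np.c_[u[:,0],-u[:,1],-np.ones(len(u))]
    return v@np.array(f['rotation']).T
def plane(f,px,z):
    r=rays(f,px); e=np.array(f['eye']); return e+r*((z-e[2])/r[:,2])[:,None]
def proj(f,P):
    P=np.atleast_2d(P); c=(P-np.array(f['eye']))@np.array(f['rotation']); u=np.c_[c[:,0]/-c[:,2],-c[:,1]/-c[:,2]]
    u=u*(1+float(f['k1'])*(u**2).sum(1,keepdims=True)); K=np.array(f['K']); return np.c_[u[:,0]*K[0,0]+K[0,2],u[:,1]*K[1,1]+K[1,2]]
E
python3 - <<'E'
from h import *
np.set_printoptions(precision=4,suppress=True)
for n in ['scene','side','wrist']:
    f=save(n,n+'0'); print(n,f['K'],f['k1'],f['eye'],f['rotation'])
print(monitor.observe())
E
```

```text
pics
scene [[563.6513   0.     314.2505]
 [  0.     563.6513 239.5031]
 [  0.       0.       1.    ]] -0.02979654366075327 [-0.1691  0.8453  0.7225] [ 1.0378  0.0094 -2.445 ]
side [[476.0946   0.     320.1086]
 [  0.     476.0946 236.6147]
 [  0.       0.       1.    ]] -0.10562252439325505 [ 0.0188 -0.9686  0.5618] [ 1.1608 -0.0059 -0.4956]
wrist [[394.8484   0.     318.842 ]
 [  0.     394.8484 247.5842]
 [  0.       0.       1.    ]] -0.016024407857022707 [0.6248 0.0839 0.3747] [-0.3363  0.0016 -0.0002]
{'clock': 0.15, 'qpos': array([-0.0702,  0.5219, -0.0363,  1.5999,  0.0212,  1.0211, -0.1128]), 'qd': array([-0.0013, -0.0009,  0.0006, -0.002 ,  0.0005, -0.0006, -0.0002]), 'joint_efforts': array([  0.0004, -92.7376,   1.9804, -37.005 ,   0.018 ,   0.0065,
        -0.    ]), 'position': array([ 0.6247, -0.    ,  0.2309]), 'tool_rot': array([-3.1407,  0.0001,  1.5708]), 'force': array([0.1774, 0.9016, 0.4409]), 'moment': array([ 0.0139, -0.0063,  0.0074]), 'finger_force': 0.0, 'grip_width': 0.08541593948780943}
```

View pics/scene0.png

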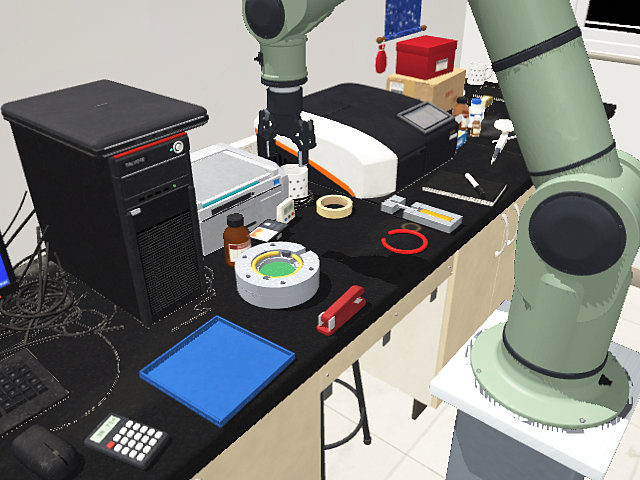

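View pics/side0.png

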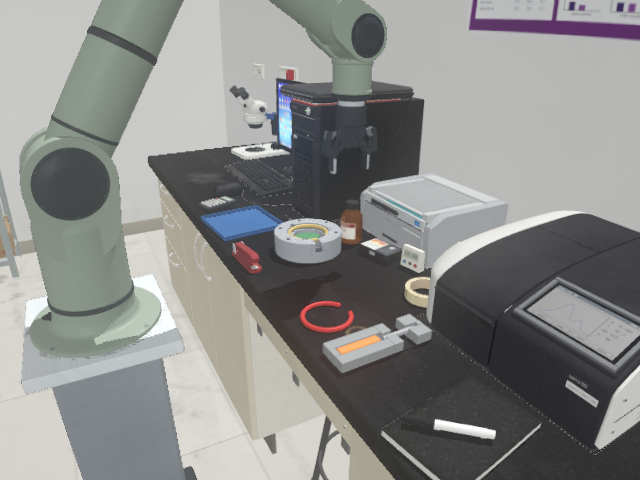

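```bash
sed -i 's/^def load(fn):.*/def load(fn): return fix(dict(np.load("pics\/"+fn+".npz")))/; s/return f$/return fix(f)/' h.py; cat >> h.py <<'E'
from scipy.spatial.transform import Rotation
def fix(f):
    f=dict(f); r=np.array(f['rotation'])
    if r.ndim==1: f['rotation']=Rotation.from_euler('xyz',r).as_matrix()
    return f
def mask(f,lo,hi,box=None):
    m=cv2.inRange(cv2.cvtColor(f['img'],cv2.COLOR_RGB2HSV),np.array(lo),np.array(hi))
    if box: k=np.zeros_like(m); x0,y0,x1,y1=box; k[y0:y1,x0:x1]=m[y0:y1,x0:x1]; m=k
    return m
def big(m): return max(cv2.findContours(m,cv2.RETR_EXTERNAL,cv2.CHAIN_APPROX_NONE)[0],key=cv2.contourArea)[:,0,:]
def rect(f,c,z):
    P=plane(f,c,z)[:,:2]; r=cv2.minAreaRect((P*1000).astype(np.float32)); return np.array(r[0]),r[1],r[2]
E
python3 - <<'E'
from h import *
np.set_printoptions(precision=4,suppress=True)
s,d=load('scene0'),load('side0')
for f,n,ob,tb,gb in [(s,'scene',(400,195,470,235),(120,300,310,430),(240,235,320,285)),(d,'side',(325,325,390,365),(190,195,300,245),(290,220,330,250))]:
    print(n,'handle',rect(f,big(mask(f,(8,120,120),(25,255,255),ob)),.026))
    print(' tray',rect(f,big(mask(f,(100,120,60),(120,255,255),tb)),.014))
    print(' green',rect(f,big(mask(f,(45,100,60),(80,255,255),gb)),.033))
    print(' wrist-tcp check',proj(f,[.625,0,.231]))
cr=np.vstack([np.hstack([cv2.resize(s['img'][190:240,375:475],(400,200),interpolation=3),cv2.resize(d['img'][305:380,315:440],(400,240),interpolation=3)[:200]]),
 np.hstack([cv2.resize(s['img'][235:315,225:330],(400,300),interpolation=3),cv2.resize(d['img'][210:270,265:350],(400,300),interpolation=3)])])
cv2.imwrite('pics/c1.png',cr[:,:,::-1])
E
```

```text
scene handle (array([ 427.9847, -356.1062]), (88.97261810302734, 20.050260543823242), 1.3190052509307861)
 tray (array([457.4835, 377.7928]), (209.65504455566406, 208.53460693359375), 4.460964202880859)
 green (array([568.8248, 104.4438]), (73.2877197265625, 57.40951919555664), 64.57974243164062)
 wrist-tcp check [[286.1764 165.215 ]]
side handle (array([ 432.4183, -361.3276]), (86.7030029296875, 18.926570892333984), 1.156067132949829)
 tray (array([463.9398, 359.9043]), (205.51983642578125, 224.0465087890625), 4.492001056671143)Traceback (most recent call last):
  File "<stdin>", line 7, in <module>
  File "h.py", line 27, in big
    def big(m): return max(cv2.findContours(m,cv2.RETR_EXTERNAL,cv2.CHAIN_APPROX_NONE)[0],key=cv2.contourArea)[:,0,:]
                       ~~~^^^^^^^^^^^^^^^^^^^^^^^^^^^^^^^^^^^^^^^^^^^^^^^^^^^^^^^^^^^^^^^^^^^^^^^^^^^^^^^^^^^^
ValueError: max() iterable argument is empty
```

```bash
python3 - <<'E'
from h import *
np.set_printoptions(precision=4,suppress=True)
s,d=load('scene0'),load('side0')
print('tip block',plane(s,[390,203],.026),plane(d,[412,325],.026))
print(d['img'][236,309], plane(d,[309,236],.033),plane(d,[309,222],.0556), plane(s,[277,262],.0556))
print('red ring',plane(s,[404,241],.005),'stapler',plane(s,[342,308],.03),plane(d,[247,258],.03),'tape',plane(s,[334,206],.0125))
cr=np.vstack([np.hstack([cv2.resize(s['img'][190:240,375:475],(400,200),interpolation=3),cv2.resize(d['img'][305:380,315:440],(400,240),interpolation=3)[:200]]),
 np.hstack([cv2.resize(s['img'][235:315,225:330],(400,300),interpolation=3),cv2.resize(d['img'][210:270,265:350],(400,300),interpolation=3)])])
cv2.imwrite('pics/c1.png',cr[:,:,::-1])
E
```

```text
tip block [[ 0.5585 -0.3363  0.026 ]] [[ 0.5599 -0.3593  0.026 ]]
[118 176 134] [[0.5746 0.1184 0.033 ]] [[0.597  0.1618 0.0556]] [[0.5622 0.1076 0.0556]]
red ring [[ 0.4381 -0.2183  0.005 ]] stapler [[0.3724 0.1213 0.03  ]] [[0.374  0.0725 0.03  ]] tape [[ 0.6824 -0.2472  0.0125]]
```

View pics/c1.png

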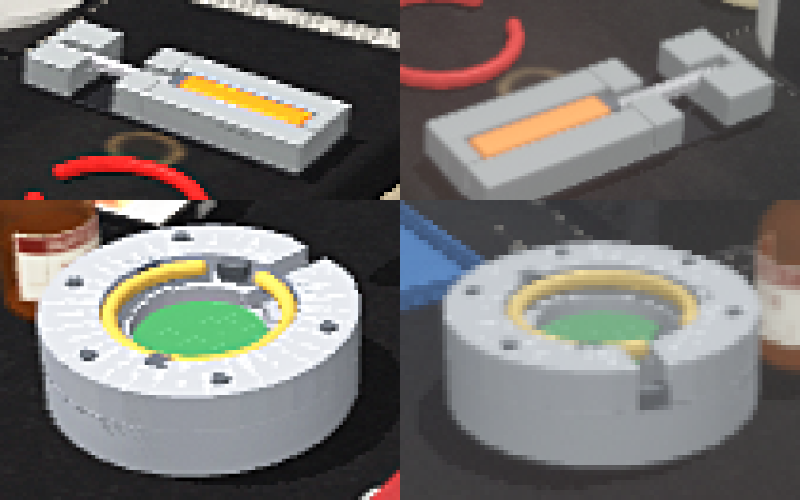

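The crop shows the brass ring in the port (decoys: the red ring at scene (404,241) and a faint brown ring at (412,228)). The orange handle in the rest is at scene (437,217); the orange stripe on the printer is the other orange thing. The pick points along world +x and the channel opens towards -y.

View pics/wrist0.png

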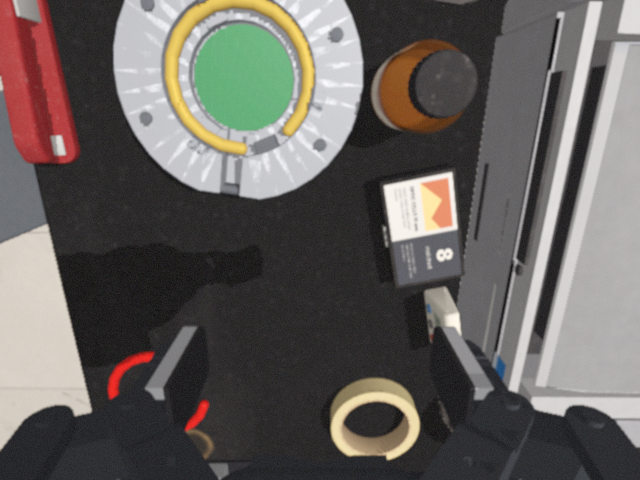

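```bash
python3 - <<'E'
from h import *
np.set_printoptions(precision=4,suppress=True)
f=load('wrist0')
print(rect(f,big(mask(f,(45,100,60),(80,255,255))),.033))
print(proj(f,[[.565,.11,.0556],[.625,0,.02]]))
E
```

```text
(array([561.877 , 104.9708]), (70.97145080566406, 76.92213439941406), 38.752845764160156)
[[239.1695  72.9984]
 [319.7043 206.4086]]
```

The wrist view shows the port centre at about (242,72), the channel at (231,175) with the key and split just right of it at (265,145), the stapler at left and the tape at (375,418). The bench below the port is free.

```bash
python3 - <<'E'
from h import *
from scipy.optimize import least_squares
np.set_printoptions(precision=4,suppress=True)
f=load('wrist0'); g=cv2.cvtColor(f['img'],cv2.COLOR_RGB2GRAY)
hsv=cv2.cvtColor(f['img'],cv2.COLOR_RGB2HSV)
# outer edge by radial scan from the outside
c0=plane(f,[242,72],.0556)[0]
pts=[]
for a in np.deg2rad(np.arange(-200,20,4)):
    for r in np.arange(.105,.08,-.0005):
        p=c0+[r*np.cos(a),r*np.sin(a),0]; q=proj(f,p)[0]
        if 1<q[0]<638 and 1<q[1]<478 and g[int(round(q[1])),int(round(q[0]))]>110: pts.append(p[:2]); break
pts=np.array(pts)
r=least_squares(lambda v:np.hypot(*(pts-v[:2]).T)-v[2],[*c0[:2],.092],loss='soft_l1',f_scale=.001).x
print('port',r,len(pts))
m=mask(f,(18,120,120),(32,255,255),(150,0,330,165)); P=plane(f,np.argwhere(m)[:,::-1],.050)[:,:2]
q=P[np.hypot(*(P-r[:2]).T)<.07]
rr=least_squares(lambda v:np.hypot(*(q-v[:2]).T)-v[2],[*r[:2],.052],loss='soft_l1',f_scale=.002).x; print('ring',rr)
a=np.rad2deg(np.arctan2(*(q-rr[:2]).T[::-1]))%360; h=np.histogram(a,180,(0,360))[0]; z=np.where(h==0)[0]*2; print('gap deg',z)
for row in range(152,200,4): print(row,g[row,212:254:2])
E
```

```text
port [0.5642 0.108  0.0932] 55
ring [0.564  0.1068 0.052 ]
gap deg [272 274 276 278 280 282 284 286 288 290 292 294 296 298 300 302 304 306]
152 [202 195 178 145 134 132 133 122 131 141 153 157 164 172 179 180 173 179
 198 193 180]
156 [216 223 205 202 196 161 130 135 168 185 167 139 139 147 177 164 146 156
 174 179 185]
160 [229 212 201 200 194 146 129 143 189 201 202 186 163 141 137 166 200 201
 206 217 224]
164 [213 201 201 200 195 142 129 147 194 202 201 175 136 139 135 172 199 201
 205 219 223]
168 [202 199 199 200 190 142 128 156 197 202 201 176 136 136 141 185 200 202
 203 209 210]
172 [202 201 200 199 181 135 132 162 198 200 200 175 135 137 148 190 201 201
 200 203 211]
176 [201 199 200 200 175 134 132 170 198 200 200 176 136 134 147 193 199 199
 199 200 210]
180 [199 202 200 200 172 131 135 179 199 200 201 175 136 137 159 198 200 200
 200 200 204]
184 [199 200 199 197 165 128 115  98  97  96  98  94  85  95 163 200 200 201
 200 200 200]
188 [199 203 200 196 149 131 130 127 126 130 125 129 113  96 171 200 200 198
 200 199 201]
192 [122 137 147 149  95  76  85  94  98 105 113 115 112 102 182 202 198 200
 200 200 200]
196 [ 40  46  40  43  45  40  29  36  37  28  29  36  33  47 111 143 155 174
 182 189 193]
```

```bash
python3 - <<'E'
from h import *
np.set_printoptions(precision=4,suppress=True)
f=load('wrist0'); g=cv2.cvtColor(f['img'],cv2.COLOR_RGB2GRAY).astype(float)
C=np.array([.5642,.1072]); M=[]
for row in range(160,190,2):
    l=212+np.where(g[row,212:232]<175)[0][0]-.5
    r=[c for c in range(236,252) if g[row,c]<165][-1]+.5
    pl,pr=plane(f,[[l,row],[r,row]],.0556)[:,:2]; M.append((pl+pr)/2)
    if row%8==0: print(row,l,r,pl,pr,np.linalg.norm(pl-pr))
M=np.array(M); v=np.linalg.svd(M-M.mean(0))[2][0]; v*=np.sign(v[1])
print('dir deg',np.rad2deg(np.arctan2(v[1],v[0])),M.mean(0)); n=np.array([-v[1],v[0]]); print('offset of centre',(C-M.mean(0))@n)
d=C-M.mean(0); print('via centre',np.rad2deg(np.arctan2(d[1],d[0])))
E
```

```text
160 221.5 241.5 [0.5468 0.0462] [0.5627 0.0462] 0.015948201397246765
168 220.5 241.5 [0.5455 0.0399] [0.5623 0.0399] 0.016855117974694845
176 220.5 240.5 [0.545  0.0335] [0.5611 0.0335] 0.01615833180140146
184 219.5 240.5 [0.5436 0.027 ] [0.5607 0.027 ] 0.0170791083795312
dir deg 81.95940051329292 [0.5531 0.0351]
offset of centre -0.0009390185864646145
via centre 81.22220905335807
```

Emit:
{"method": "move_arm", "body": {
  "gripper": [1, 1, 1, 1, 1, 1, 1, 1],
  "linear": [
    [0, 0, 0],
    [0, 0, 0],
    [0, 0, 0],
    [0, 0, 0],
    [0, 0, 0],
    [0, 0, 0],
    [0, 0, 0],
    [0, 0, 0]
  ],
  "twist": [8, 8, 8, 8, 8, 8, 8, 8],
  "squeeze": 40
}}

```text
clock: 0.95
position: [0.6249, -0.0, 0.2311]
tool_rot: [-3.141, 0.0, 0.448]
force: [0.0, 0.3, -0.2]
grip_width: 0.0853
finger_force: 0.0
```

Emit:
{"method": "move_arm", "body": {
  "gripper": [1, 1, 1, 1],
  "linear": [
    [0, 0, 0],
    [0, 0, 0],
    [0, 0, 0],
    [0, 0, 0]
  ],
  "twist": [8, 8, 8.5, 0]
}}

```text
clock: 1.35
position: [0.6249, 0.0002, 0.231]
tool_rot: [3.141, 0.001, 0.024]
force: [0.5, 0.1, -0.4]
grip_width: 0.0854
finger_force: 0.0
```

Emit:
{"method": "move_arm", "body": {
  "gripper": [1, 1, 1, 1, 1, 1, 1, 1],
  "linear": [
    [-1.33, 4.4, 1],
    [-1.33, 4.4, 1],
    [-1.33, 4.4, 1],
    [-1.33, 4.4, 1],
    [-1.33, 4.4, 1],
    [-1.33, 4.4, 1],
    [-1.33, 4.4, 1],
    [-1.33, 4.4, 1]
  ],
  "twist": [0, 0, 0, 0, 0, 0, 0, 0]
}}

```text
clock: 2.15
position: [0.5271, -0.3563, 0.1508]
tool_rot: [-3.141, -0.0, 0.032]
force: [1.6, 0.2, 0.6]
grip_width: 0.085
finger_force: 0.0
```

```bash
python3 - <<'E'
from h import *
np.set_printoptions(precision=4,suppress=True)
f=save('wrist','w1'); o=monitor.observe(); print(o['position'],o['tool_rot'])
c=big(mask(f,(8,120,120),(25,255,255))); print(rect(f,c,.026), c.min(0),c.max(0))
print(proj(f,[[.526,-.3566,.017],o['position']]))
E
```

```text
[ 0.5226 -0.3644  0.1496] [3.1383 0.003  0.0241]
(array([ 436.1243, -361.3038]), (95.27136993408203, 20.601226806640625), 1.2129079103469849) [307 291] [334 395]
[[317.561  233.5541]
 [334.9723 334.8567]]
```

View pics/w1.png

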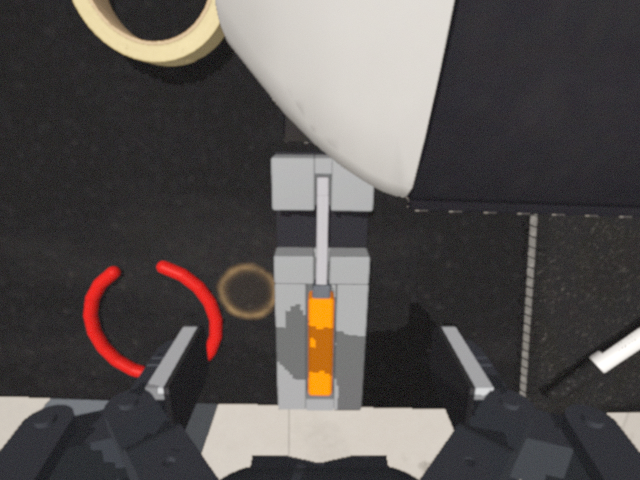

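w1 shows the pick shaft bare between cheeks at about (322,231), printer flank to the upper right whose nearest corner is (408,192), the red ring and the brown one at left, not in the way.

```bash
python3 - <<'E'
from h import *
np.set_printoptions(precision=4,suppress=True)
f=load('w1'); g=cv2.cvtColor(f['img'],cv2.COLOR_RGB2GRAY)
for z in (0,.05,.1): print(z,plane(f,[[408,192],[370,175],[300,120]],z)[:,:2])
print('shaft',plane(f,[[322,185],[322,231],[322,285]],.021)[:,:2])
for r in (185,200,225,240,265,285): print(r,g[r,308:338])
print('col 300',g[205:260,295])
print('gap',plane(f,[[295,211],[295,249]],.026)[:,:2], 'rest edges',plane(f,[[272,180],[373,180],[277,380],[364,380]],.026)[:,:2])
E
```

```text
0 [[ 0.5557 -0.4239]
 [ 0.5675 -0.3943]
 [ 0.6049 -0.3417]]
0.05 [[ 0.5652 -0.4122]
 [ 0.575  -0.3876]
 [ 0.6061 -0.3439]]
0.1 [[ 0.5748 -0.4004]
 [ 0.5826 -0.3809]
 [ 0.6073 -0.3461]]
shaft [[ 0.5627 -0.3586]
 [ 0.5293 -0.3597]
 [ 0.4865 -0.3612]]
185 [183 183 182 183 175 160 134 118 137 176 199 205 206 203 205 204 204 203
 202 186 158 128 123 141 165 179 180 183 181 181]
200 [180 181 178 177 172 157 133 121 144 178 198 203 204 203 202 201 201 204
 203 189 157 128 125 149 171 177 181 180 181 181]
225 [ 58  54  61  57  59  54  54  74 128 174 197 204 205 203 202 200 201 203
 195 163 110  58  49  54  58  59  55  55  56  58]
240 [ 55  56  60  58  55  51  60  83 141 182 200 203 204 203 201 201 204 201
 188 149  92  42  48  52  60  58  56  58  56  54]
265 [180 180 178 177 164 144 123 138 170 191 202 204 203 203 203 201 202 199
 180 145 119 128 155 175 182 178 181 181 179 180]
285 [118 121 121 114 102  90  94 102 114 121 122 125 128 130 133 132 129 125
 117 109 100  95 102 131 158 167 163 146 134 145]
col 300 [181 181 179 175 149 104  56  39  37  47  55  60  57  56  60  59  59  61
  56  55  57  59  56  61  58  54  55  59  58  56  65  57  56  62  58  61
  60  60  60  58  61  77 104 124 127 131 129 129 131 129 139 158 177 181
 182]
gap [[ 0.5448 -0.3403]
 [ 0.5166 -0.3406]] rest edges [[ 0.5659 -0.3244]
 [ 0.5681 -0.3931]
 [ 0.4025 -0.3272]
 [ 0.4047 -0.3983]]
```

Emit:
{"method": "move_arm", "body": {
  "gripper": [0.45, 0.45, 0.45],
  "linear": [
    [0, 0, 0],
    [0, 0, 0],
    [0, 0, 0]
  ],
  "twist": [0, 0, 0]
}}

```text
clock: 2.5
position: [0.5285, -0.3535, 0.1514]
tool_rot: [-3.141, -0.0, 0.03]
force: [-0.2, 0.5, 0.7]
grip_width: 0.0442
finger_force: 0.0
```

```bash
python3 - <<'E'
from h import *
np.set_printoptions(precision=4,suppress=True)
for i in range(2):
    a=monitor.observe(); f=save('wrist','w2'); b=monitor.observe(); print(a['position'],b['position'],b['tool_rot'],f['eye'])
g=cv2.cvtColor(f['img'],cv2.COLOR_RGB2GRAY); H=cv2.cvtColor(f['img'],cv2.COLOR_RGB2HSV)
w=load('w1')
for F in (f,w):
  gg=cv2.cvtColor(F['img'],cv2.COLOR_RGB2GRAY)
  for x in (.52,.528,.537):
    q=proj(F,[[x,y,.021] for y in np.arange(-.372,-.345,.0005)]); v=np.array([gg[int(round(t[1])),int(round(t[0]))] for t in q]); ys=np.arange(-.372,-.345,.0005)[v>140]; print(x,ys.min(),ys.max())
E
```

```text
[ 0.5285 -0.3535  0.1514] [ 0.5286 -0.3534  0.1515] [-3.1412 -0.0005  0.0294] [ 0.6134 -0.352   0.2953]
[ 0.5286 -0.3534  0.1515] [ 0.5285 -0.3535  0.1515] [-3.1413 -0.0004  0.029 ] [ 0.6134 -0.352   0.2954]
0.52 -0.364 -0.3555
0.528 -0.3635 -0.3555
0.537 -0.3635 -0.356
0.52 -0.364 -0.3555
0.528 -0.3635 -0.356
0.537 -0.363 -0.356
```

Emit:
{"method": "move_arm", "body": {
  "gripper": [0.45, 0.45, 0.45, 0.45, 0.45, 0.45, 0.45],
  "linear": [
    [-0.27, 0.54, 2],
    [0, 0, 3],
    [0, 0, 3],
    [0, 0, 2.5],
    [0, 0, 2],
    [0, 0, 1.7],
    [0, 0, 0]
  ],
  "twist": [0, 0, 0, 0, 0, 0, 0]
}}

```text
clock: 3.3
position: [0.5247, -0.359, 0.0074]
tool_rot: [-3.14, 0.002, 0.027]
force: [0.0, 0.4, 0.8]
grip_width: 0.0385
finger_force: 0.0
```

Emit:
{"method": "move_arm", "body": {
  "gripper": [0, 0, 0, 0, 0, 0],
  "linear": [
    [0, 0, 0],
    [0, 0, 0],
    [0, 0, 0],
    [0, 0, 0],
    [0, 0, 0],
    [0, 0, 0]
  ],
  "twist": [0, 0, 0, 0, 0, 0],
  "squeeze": 60
}}

```text
clock: 3.9
position: [0.5259, -0.3601, 0.0098]
tool_rot: [3.141, -0.001, 0.026]
force: [2.3, 2.6, 6.1]
grip_width: 0.0056
finger_force: 60.9
```

Emit:
{"method": "move_arm", "body": {
  "gripper": [0, 0, 0, 0, 0, 0, 0, 0],
  "linear": [
    [0, 0, -0.5],
    [0, 0, -1],
    [0, 0, -1.5],
    [0, 0, -2],
    [0, 0, -2.5],
    [0, 0, -2],
    [0, 0, -1.5],
    [0, 0, 0]
  ],
  "twist": [0, 0, 0, 0, 0, 0, 0, 0]
}}

```text
clock: 4.7
position: [0.526, -0.3609, 0.1219]
tool_rot: [3.14, -0.003, 0.026]
force: [0.7, 0.5, -1.0]
grip_width: 0.006
finger_force: 60.1
```

```bash
python3 - <<'E'
from h import *
np.set_printoptions(precision=4,suppress=True)
a=monitor.observe(); print(a['position'],a['tool_rot'],a['grip_width'],a['finger_force'],a['force'])
d=save('side','s1'); s=save('scene','sc1'); w=save('wrist','w3')
cr=np.hstack([cv2.resize(d['img'][240:400,280:440],(400,400)),cv2.resize(w['img'],(400,300))[0:400] if 0 else cv2.resize(w['img'][160:480,160:480],(400,400))])
cv2.imwrite('pics/c2.png',cr[:,:,::-1])
E
```

```text
[ 0.526  -0.3609  0.1219] [ 3.1397 -0.0029  0.026 ] 0.0059883346194622294 60.06604313850403 [ 0.7221  0.4904 -1.0007]
```

View pics/c2.png

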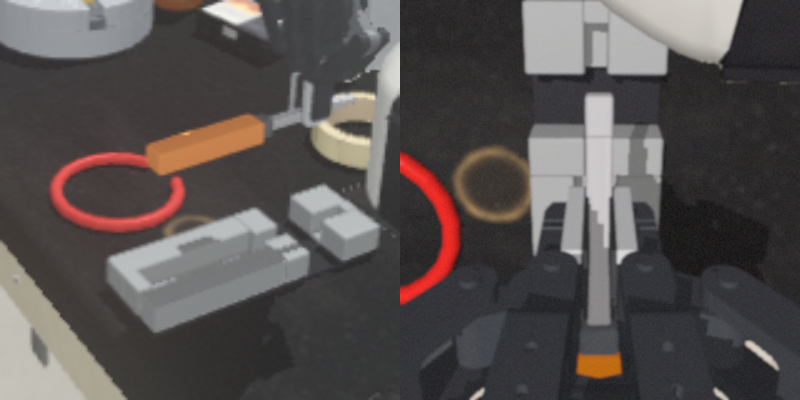

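The crops show the pick lifted clear and roughly level, gripped by its shaft with the handle at side-crop (205,140).

Emit:
{"method": "move_arm", "body": {
  "gripper": [0, 0, 0, 0, 0, 0, 0, 0],
  "linear": [
    [0.25, -2, 0],
    [0.25, -4, 0],
    [0.25, -4.5, 0],
    [0.25, -4.5, 0],
    [0.25, -4.5, 0],
    [0.25, -4.5, 0],
    [0.25, -3, 0],
    [0, -1, 0]
  ],
  "twist": [0, 0, 0, 0, 0, 0, 0, 0]
}}

```text
clock: 5.65
position: [0.5352, -0.076, 0.1183]
tool_rot: [-3.14, 0.002, 0.03]
force: [-0.5, 0.1, -0.5]
grip_width: 0.0058
finger_force: 60.0
```

Emit:
{"method": "move_arm", "body": {
  "gripper": [0, 0, 0, 0, 0, 0, 0, 0],
  "linear": [
    [0, 0, 0],
    [0, 0, 0],
    [0, 0, 0],
    [0, 0, 0],
    [0, 0, 0],
    [0, 0, 0],
    [0, 0, 0],
    [0, 0, 0]
  ],
  "twist": [-6, -8, -8, -8, -8, -8, -8, -8]
}}

```text
clock: 6.45
position: [0.5349, -0.0805, 0.1185]
tool_rot: [-3.14, 0.001, 1.113]
force: [-0.4, 0.1, -1.0]
grip_width: 0.006
finger_force: 60.1
```

Emit:
{"method": "move_arm", "body": {
  "gripper": [0, 0, 0, 0, 0, 0],
  "linear": [
    [0, 0, 0],
    [0, 0, 0],
    [0, 0, 0],
    [0, 0, 1],
    [0, 0, 2],
    [0, 0, 0]
  ],
  "twist": [-8, -6, -4, 0, 0, 0]
}}

```text
clock: 7.05
position: [0.5337, -0.08, 0.0866]
tool_rot: [-3.137, 0.0, 1.42]
force: [-0.0, -0.3, -0.9]
grip_width: 0.0059
finger_force: 60.0
```

```bash
python3 - <<'E'
from h import *
np.set_printoptions(precision=4,suppress=True)
a=monitor.observe(); print(a['position'],a['tool_rot'],a['grip_width'],a['finger_force'],a['force'])
P=a['position'];
for n in ('side','scene'):
    d=save(n,n+'2')
    H=mask(d,(5,120,90),(20,255,255)); cs=cv2.findContours(H,cv2.RETR_EXTERNAL,cv2.CHAIN_APPROX_NONE)[0]
    for c in cs:
        if cv2.contourArea(c)>100: print(n,cv2.minAreaRect(c))
    print(proj(d,[P+[-.0148*2,-.0989*2,0.009]-0*P, P+[-.051*.148,-.051*.989,.009],P+[-.141*.148,-.141*.989,.009]]))
E
```

```text
[ 0.5337 -0.08    0.0866] [-3.1373  0.0004  1.4199] 0.005906579699316138 60.012627840042114 [-0.0486 -0.3216 -0.8683]
side ((347.5823974609375, 261.929443359375), (30.37026596069336, 12.039640426635742), 49.398704528808594)
[[367.7231 283.3244]
 [339.894  253.2044]
 [355.873  270.4978]]
scene ((238.49996948242188, 232.49998474121094), (22.46535873413086, 40.21576690673828), 56.30992889404297)
scene ((369.1037292480469, 208.6390380859375), (9.533516883850098, 31.30600929260254), 75.0685806274414)
scene ((290.8605041503906, 150.9141387939453), (85.1003189086914, 5.6340484619140625), 31.607501983642578)
scene ((460.0, 109.0), (12.0, 16.0), 90.0)
scene ((409.0, 88.0), (16.0, 10.0), 90.0)
[[396.8776 192.7251]
 [355.496  211.1531]
 [381.0998 199.7508]]
```

Emit:
{"method": "move_arm", "body": {
  "gripper": [0, 0, 0, 0, 0, 0, 0],
  "linear": [
    [0, 0, 1],
    [0, 0, 2.5],
    [0, 0, 2],
    [0, 0, 1.5],
    [0, 0, 0.8],
    [0, 0, 0.4],
    [0, 0, 0]
  ],
  "twist": [0, 0, 0, 0, 0, 0, 0]
}}

```text
clock: 7.85
position: [0.5355, -0.0798, 0.0073]
tool_rot: [-3.142, 0.0, 1.422]
force: [0.1, 0.6, -0.8]
grip_width: 0.0059
finger_force: 60.1
```

Emit:
{"method": "move_arm", "body": {
  "gripper": [0, 0, 0, 0, 0],
  "linear": [
    [0, 0, 0.2],
    [0, 0, 0.15],
    [0, 0, 0.1],
    [0, 0, 0],
    [0, 0, 0]
  ],
  "twist": [0, 0, 0, 0, 0]
}}

```text
clock: 8.35
position: [0.5355, -0.0798, 0.0029]
tool_rot: [3.141, -0.0, 1.422]
force: [-0.5, -0.5, -1.4]
grip_width: 0.006
finger_force: 60.1
```

Emit:
{"method": "move_arm", "body": {
  "gripper": [0, 0, 0.45, 0.45, 0.45, 0.45],
  "linear": [
    [0, 0, 0.1],
    [0, 0, 0],
    [0, 0, 0],
    [0, 0, 0],
    [0, 0, 0],
    [0, 0, 0]
  ],
  "twist": [0, 0, 0, 0, 0, 0]
}}

```text
clock: 8.95
position: [0.5354, -0.0798, 0.0017]
tool_rot: [-3.141, 0.0, 1.422]
force: [0.2, 0.3, 0.4]
grip_width: 0.0383
finger_force: 0.0
```

Emit:
{"method": "move_arm", "body": {
  "gripper": [0.45, 0.45, 0.45, 0.45, 0.45, 0.45, 0.45],
  "linear": [
    [0, 0, -3],
    [0, 0, -4],
    [-3, 0, -1],
    [-4.5, 0, 0],
    [-4.5, 0, 0],
    [0, 0, 0],
    [0, 0, 0]
  ],
  "twist": [0, 0, 0, 0, 0, 0, 0]
}}

```text
clock: 9.65
position: [0.5173, -0.1994, 0.0817]
tool_rot: [-3.141, 0.0, 1.42]
force: [0.5, 0.8, 0.6]
grip_width: 0.0385
finger_force: 0.0
```

```bash
python3 - <<'E'
from h import *
np.set_printoptions(precision=4,suppress=True)
a=monitor.observe(); print(a['position'],a['tool_rot'],a['grip_width'])
w=save('wrist','w4')
c=big(mask(w,(5,120,90),(20,255,255))); print(rect(w,c,.018),c.min(0),c.max(0)); print(proj(w,[[.5225,-.17,.018]]))
s=save('scene','sc4'); c=big(mask(s,(5,120,90),(20,255,255),(320,180,420,260)));print(rect(s,c,.018))
s=save('side','si4'); c=big(mask(s,(5,120,90),(20,255,255),(320,180,420,330)));print(rect(s,c,.018))
E
```

```text
[ 0.5173 -0.1994  0.0817] [-3.1415  0.0001  1.4201] 0.038539136434090654
(array([ 521.5323, -172.2716]), (90.69585418701172, 21.25115394592285), 81.42671966552734) [299 133] [339 295]
[[320.2234 215.3091]]
(array([ 501.7522, -158.2994]), (108.72932434082031, 26.908735275268555), 89.81245422363281)
(array([ 514.9594, -182.9729]), (112.45939636230469, 30.685550689697266), 81.39350128173828)
```

Emit:
{"method": "move_arm", "body": {
  "gripper": [0.45, 0.45, 0.45, 0.45, 0.45, 0.45, 0.45],
  "linear": [
    [1.25, 0, 1],
    [0, 0, 2.5],
    [0, 0, 2],
    [0, 0, 1.5],
    [0, 0, 0.7],
    [0, 0, 0.3],
    [0, 0, 0]
  ],
  "twist": [0, 0, 0, 0, 0, 0, 0]
}}

```text
clock: 10.5
position: [0.5197, -0.1859, 0.0018]
tool_rot: [3.142, -0.0, 1.423]
force: [-0.5, 0.6, -0.4]
grip_width: 0.0384
finger_force: 0.0
```

Emit:
{"method": "move_arm", "body": {
  "gripper": [0, 0, 0, 0, 0],
  "linear": [
    [0, 0, 0],
    [0, 0, 0],
    [0, 0, 0],
    [0, 0, 0],
    [0, 0, 0]
  ],
  "twist": [0, 0, 0, 0, 0],
  "squeeze": 20
}}

```text
clock: 11.0
position: [0.52, -0.1863, 0.0026]
tool_rot: [3.14, 0.0, 1.422]
force: [-0.8, 0.7, 7.8]
grip_width: 0.0194
finger_force: 22.1
```

Emit:
{"method": "move_arm", "body": {
  "gripper": [0, 0, 0, 0, 0, 0, 0, 0],
  "linear": [
    [0, 0, -1],
    [0, 0, -3],
    [0, 0, -3],
    [0, 0, -2],
    [0, 0, -1],
    [0, 0, 0],
    [0, 0, 0],
    [0, 0, 0]
  ],
  "twist": [0, 0, 0, 0, 0, 0, 0, 0]
}}

```text
clock: 11.8
position: [0.519, -0.1859, 0.1008]
tool_rot: [-3.14, -0.0, 1.422]
force: [0.6, -0.3, -1.8]
grip_width: 0.0196
finger_force: 21.2
```

```bash
python3 - <<'E'
from h import *
np.set_printoptions(precision=4,suppress=True)
a=monitor.observe(); print(a['position'],a['tool_rot'],a['grip_width'],a['finger_force'])
d=save('side','si5'); s=save('scene','sc5'); w=save('wrist','w5')
cr=np.hstack([cv2.resize(d['img'][200:320,290:410],(400,400)),cv2.resize(s['img'][150:270,270:390],(400,400))])
cv2.imwrite('pics/c3.png',cr[:,:,::-1])
P=a['position']+[0,0,.007]; u=np.array([.15,.989,0])
print([proj(f,[P+.15*u,P+.06*u,P-.03*u]) for f in (d,s)])
E
```

```text
[ 0.519  -0.1859  0.1008] [-3.14   -0.0002  1.4224] 0.019618419018427584 21.154462695121765
[array([[326.0238, 232.8924],
       [339.8364, 247.5494],
       [355.759 , 264.4501]]), array([[326.1318, 219.1585],
       [354.0614, 206.9624],
       [379.9209, 195.6725]])]
```

View pics/c3.png

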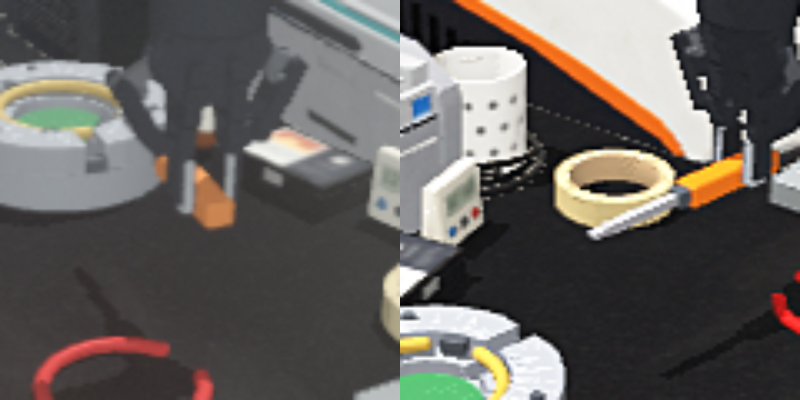

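Side and scene crops show the pick held by the handle and level: the tip is at scene (328,220), matching the level prediction (326,219). It has to be tip-down by about 13°, so I'll tilt it in the pads by resting its heel on the port rim, on the tray side.

Emit:
{"method": "move_arm", "body": {
  "gripper": [0, 0, 0, 0, 0, 0, 0, 0],
  "linear": [
    [0, 0, 0],
    [0, 0, 0],
    [0, 0, 0],
    [0, 0, 0],
    [0, 0, 0],
    [0, 0, 0],
    [0, 0, 0],
    [0, 0, 0]
  ],
  "twist": [-6, -8, -8, -8, -8, -8, -7.5, 0]
}}

```text
clock: 12.75
position: [0.5193, -0.1862, 0.1013]
tool_rot: [3.142, -0.001, 2.358]
force: [1.0, -0.5, -1.2]
grip_width: 0.0195
finger_force: 21.1
```

Emit:
{"method": "move_arm", "body": {
  "gripper": [0, 0, 0, 0, 0, 0, 0, 0],
  "linear": [
    [2, 1.6, 0],
    [3, 2.45, 0],
    [3.5, 2.9, 0],
    [3.5, 2.9, 0],
    [3.5, 2.9, 0],
    [3.5, 2.9, 0],
    [3.5, 2.9, 0],
    [2.5, 2.05, 0]
  ],
  "twist": [0, 0, 0, 0, 0, 0, 0, 0]
}}

```text
clock: 13.55
position: [0.4878, 0.1395, 0.1017]
tool_rot: [3.141, -0.001, 2.353]
force: [0.7, -0.2, -0.9]
grip_width: 0.0196
finger_force: 21.1
```

Emit:
{"method": "move_arm", "body": {
  "gripper": [0, 0, 0, 0, 0],
  "linear": [
    [2.5, 2.05, 0],
    [1.6, 1.25, 0],
    [0, 0, 0],
    [0, 0, 0],
    [0, 0, 0]
  ],
  "twist": [0, 0, 0, 0, 0]
}}

```text
clock: 14.05
position: [0.4829, 0.1877, 0.1016]
tool_rot: [-3.141, 0.0, 2.353]
force: [-0.1, 0.4, -1.6]
grip_width: 0.0192
finger_force: 21.1
```

Emit:
{"method": "move_arm", "body": {
  "gripper": [0, 0, 0, 0, 0, 0],
  "linear": [
    [0, 0, 1],
    [0, 0, 1.5],
    [0, 0, 1],
    [0, 0, 0.4],
    [0, 0, 0.1],
    [0, 0, 0]
  ],
  "twist": [0, 0, 0, 0, 0, 0]
}}

```text
clock: 14.65
position: [0.4829, 0.1886, 0.0619]
tool_rot: [3.142, -0.0, 2.356]
force: [-0.6, 0.7, -0.4]
grip_width: 0.0195
finger_force: 21.1
```

Emit:
{"method": "move_arm", "body": {
  "gripper": [0, 0, 0, 0, 0, 0],
  "linear": [
    [0, 0, 0.3],
    [0, 0, 0.3],
    [0, 0, 0.3],
    [0, 0, 0.25],
    [0, 0, 0],
    [0, 0, 0]
  ],
  "twist": [0, 0, 0, 0, 0, 0]
}}

```text
clock: 15.25
position: [0.4826, 0.1895, 0.0506]
tool_rot: [3.141, -0.001, 2.357]
force: [-5.2, 3.2, 5.3]
grip_width: 0.0195
finger_force: 23.9
```

```bash
python3 - <<'E'
from h import *
np.set_printoptions(precision=4,suppress=True)
a=monitor.observe(); print(a['position'],a['tool_rot'],a['grip_width'],a['finger_force'],a['force'])
s=save('scene','sc6')
cv2.imwrite('pics/c4.png',cv2.resize(s['img'][200:350,150:350],(800,600))[:,:,::-1])
P=a['position']+[0,0,.007]; u=np.array([-.71,.705,0])
for t in (0,5,10,13,16): t=np.deg2rad(t); print(proj(s,[P+.149*(u*np.cos(t)-[0,0,np.sin(t)])]))
E
```

```text
[0.4826 0.1895 0.0506] [ 3.1408 -0.0005  2.3569] 0.019484704006113795 23.857410550117493 [-5.2314  3.1566  5.2594]
[[281.0793 340.792 ]]
[[281.3541 346.1414]]
[[281.5962 350.9521]]
[[281.7251 353.5648]]
[[281.8412 355.9643]]
```

View pics/c4.png

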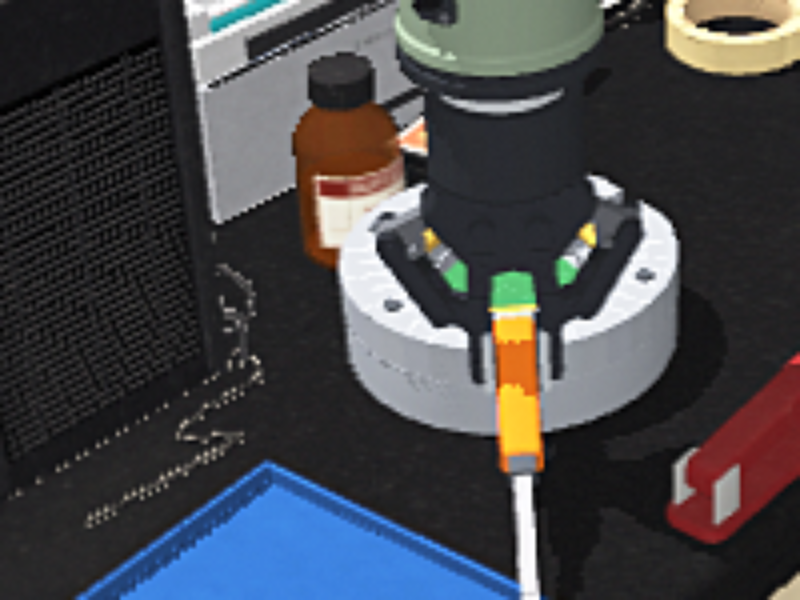

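The crop shows the pick's heel on the port rim and the tip pointing down past the crop's lower edge, at about scene column 282.

```bash
python3 - <<'E'
from h import *
s=load('sc6'); hs=cv2.cvtColor(s['img'],cv2.COLOR_RGB2HSV)
for r in range(320,366,2): print(r,[tuple(hs[r,c]) if 0 else (int(hs[r,c,1]),int(hs[r,c,2])) for c in range(276,290,2)])
E
```

```text
320 [(15, 34), (10, 158), (2, 251), (0, 255), (27, 48), (13, 20), (14, 18)]
322 [(26, 30), (8, 162), (2, 250), (0, 255), (0, 8), (35, 22), (49, 21)]
324 [(0, 30), (11, 95), (3, 253), (0, 255), (23, 11), (24, 21), (0, 22)]
326 [(15, 35), (15, 103), (3, 255), (0, 255), (43, 6), (12, 22), (11, 23)]
328 [(0, 30), (9, 58), (0, 255), (0, 255), (48, 16), (8, 33), (20, 26)]
330 [(8, 33), (11, 46), (0, 255), (3, 254), (32, 8), (15, 34), (35, 22)]
332 [(41, 37), (6, 41), (0, 255), (2, 255), (153, 5), (22, 35), (11, 24)]
334 [(29, 35), (30, 17), (0, 255), (4, 253), (0, 0), (34, 37), (40, 19)]
336 [(14, 36), (34, 15), (0, 255), (4, 254), (0, 9), (13, 39), (28, 18)]
338 [(13, 38), (23, 11), (0, 255), (2, 252), (85, 6), (7, 37), (36, 21)]
340 [(8, 34), (59, 13), (0, 255), (1, 252), (6, 40), (0, 33), (24, 43)]
342 [(53, 34), (20, 13), (5, 246), (3, 253), (25, 62), (8, 32), (8, 34)]
344 [(183, 169), (70, 29), (3, 249), (3, 251), (20, 88), (29, 35), (21, 36)]
346 [(187, 150), (196, 252), (46, 246), (3, 251), (10, 176), (15, 34), (15, 35)]
348 [(183, 142), (196, 138), (55, 175), (5, 211), (4, 232), (24, 32), (22, 35)]
350 [(187, 231), (196, 203), (33, 198), (2, 248), (0, 255), (201, 138), (158, 92)]
352 [(185, 227), (191, 227), (78, 235), (3, 251), (1, 255), (196, 122), (184, 126)]
354 [(186, 224), (188, 226), (132, 211), (11, 141), (28, 145), (191, 214), (183, 113)]
356 [(183, 228), (185, 225), (188, 227), (193, 230), (191, 230), (188, 221), (184, 119)]
358 [(184, 225), (185, 225), (185, 222), (188, 224), (184, 226), (188, 218), (183, 120)]
360 [(183, 221), (185, 220), (185, 221), (184, 223), (184, 220), (184, 175), (179, 118)]
362 [(187, 225), (186, 226), (187, 225), (185, 229), (187, 210), (186, 114), (183, 120)]
364 [(186, 226), (186, 225), (186, 228), (188, 201), (182, 115), (178, 116), (187, 112)]
```

The tip ends at scene row 354, so the pick is tilted 13° down. Now lift it and go to the channel mouth.

Emit:
{"method": "move_arm", "body": {
  "gripper": [0, 0, 0, 0, 0, 0, 0, 0],
  "linear": [
    [0, 0, -1],
    [0, 0, -2],
    [0, 0, -2],
    [0, 0, -0.6],
    [-1.5, -1.1, 0],
    [-2.8, -2, 0],
    [-3.5, -2.5, 0],
    [-3.5, -2.5, 0]
  ],
  "twist": [0, 0, 0, 0, 0, 0, 0, 0],
  "squeeze": 30
}}

```text
clock: 16.1
position: [0.5054, 0.0501, 0.1063]
tool_rot: [-3.142, 0.0, 2.357]
force: [0.7, 0.1, -1.0]
grip_width: 0.0194
finger_force: 30.9
```

Emit:
{"method": "move_arm", "body": {
  "gripper": [0, 0, 0, 0, 0, 0, 0, 0],
  "linear": [
    [-3.5, -2.5, 0],
    [-3.5, -2.5, 0],
    [-3, -2.1, 0],
    [-1.9, -1.3, 0],
    [-0.9, -0.5, 0],
    [0, 0, 0],
    [0, 0, 0],
    [0, 0, 0]
  ],
  "twist": [0, 0, 0, 0, 0, 0, 6, 8]
}}

```text
clock: 16.9
position: [0.5329, -0.1003, 0.1062]
tool_rot: [3.141, -0.001, 2.109]
force: [-0.2, 0.7, -1.3]
grip_width: 0.0195
finger_force: 30.9
```

Emit:
{"method": "move_arm", "body": {
  "gripper": [0, 0, 0, 0, 0, 0, 0, 0],
  "linear": [
    [0, 0, 0],
    [0, 0, 0],
    [0, 0, 0],
    [0, 0, 0],
    [0, 0, 0],
    [0, 0, 0],
    [0, 0, 0],
    [0, 0, 0]
  ],
  "twist": [8, 8, 8, 8, 7.5, 0, 0, 0]
}}

```text
clock: 17.7
position: [0.5329, -0.1013, 0.1063]
tool_rot: [-3.141, -0.0, 1.426]
force: [-0.8, -0.9, -0.7]
grip_width: 0.0192
finger_force: 30.9
```

```bash
python3 - <<'E'
from h import *
np.set_printoptions(precision=4,suppress=True)
a=monitor.observe(); print(a['position'],a['tool_rot'],a['grip_width'],a['finger_force'],a['force'])
w=save('wrist','w7'); s=save('scene','sc7'); d=save('side','si7')
cv2.imwrite('pics/c5.png',np.hstack([cv2.resize(w['img'],(560,420)),cv2.resize(s['img'][180:320,240:320],(240,420))])[:,:,::-1])
C=np.array([.564,.1072]); u=np.array([.148,.989])
print(proj(w,[[*(C-.088*u),.0556],[*(C-.06*u),.0556],[*(C-.052*u),.054],[*C,.033]]))
P=a['position']+[0,0,.0065]; y=a['tool_rot'][2]; U=np.array([np.cos(y),np.sin(y),0])
for t in (8,10,13,16): t=np.deg2rad(t); p=P+.149*(U*np.cos(t)-[0,0,np.sin(t)]); print(t,p,proj(w,p),proj(s,p),proj(d,p))
E
```

```text
[ 0.5329 -0.1013  0.1063] [-3.1415 -0.0002  1.4264] 0.0191953968543089 30.926742553710938 [-0.8241 -0.938  -0.6827]
[[ 319.6333   15.8546]
 [ 319.943   -60.2228]
 [ 320.0285  -81.5731]
 [ 320.5137 -205.2056]]
0.13962634015954636 [0.5542 0.0447 0.092 ] [[318.6884 -93.3955]] [[298.3608 237.4678]] [[314.8567 226.5942]]
0.17453292519943295 [0.5541 0.0439 0.0869] [[318.7036 -83.2713]] [[298.6944 239.3378]] [[314.9582 228.5318]]
0.22689280275926285 [0.5538 0.0424 0.0793] [[318.7246 -68.3985]] [[299.3054 242.05  ]] [[315.153 231.456]]
0.2792526803190927 [0.5536 0.0404 0.0717] [[318.7435 -53.8961]] [[300.0459 244.6443]] [[315.3986 234.3967]]
```

View pics/c5.png

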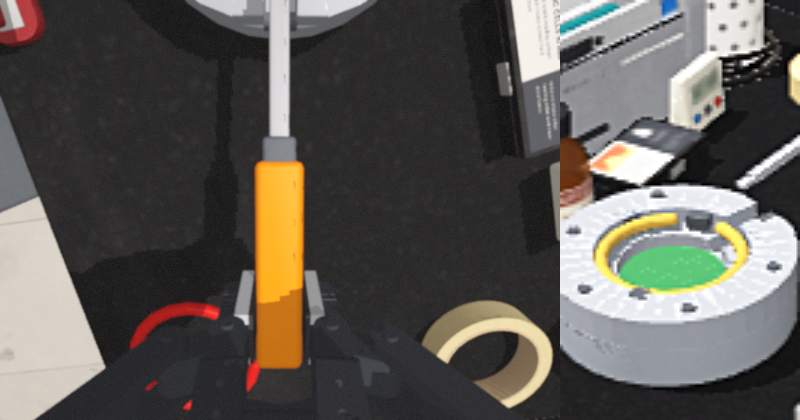

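The crop shows the pick straight above the channel line (shaft column 318 of the wrist image, tip at scene (300,242)), which agrees with the 13° prediction (299,242). Lowering it into the channel and sliding it in.

Emit:
{"method": "move_arm", "body": {
  "gripper": [0, 0, 0, 0, 0, 0],
  "linear": [
    [0, 0, 1],
    [0, 0, 1.2],
    [0, 0, 0.8],
    [0, 0, 0.4],
    [0, 0, 0.15],
    [0, 0, 0]
  ],
  "twist": [0, 0, 0, 0, 0, 0]
}}

```text
clock: 18.45
position: [0.5329, -0.1019, 0.0706]
tool_rot: [-3.141, 0.0, 1.422]
force: [0.6, 0.5, -0.6]
grip_width: 0.0194
finger_force: 30.9
```

Emit:
{"method": "move_arm", "body": {
  "gripper": [0, 0, 0, 0],
  "linear": [
    [0.4, 0, 0.1],
    [0.3, 0, 0.07],
    [0, 0, 0],
    [0, 0, 0]
  ],
  "twist": [0, 0, 0, 0]
}}

```text
clock: 18.85
position: [0.5341, -0.0949, 0.0692]
tool_rot: [3.141, 0.0, 1.423]
force: [-0.2, -0.3, -1.4]
grip_width: 0.0193
finger_force: 30.9
```

```bash
python3 - <<'E'
from h import *
np.set_printoptions(precision=4,suppress=True)
a=monitor.observe(); print(a['position'],a['tool_rot'],a['force'],a['moment'])
d=save('side','si8');s=save('scene','sc8')
P=a['position']+[0,0,.0065]; y=a['tool_rot'][2]; U=np.array([np.cos(y),np.sin(y),0])
t=np.deg2rad(13); p=P+.149*(U*np.cos(t)-[0,0,np.sin(t)]); C=np.array([.564,.1072]); print(p,(p[:2]-C)@[.148,.989],(p[:2]-C)@[-.989,.148])
E
```

```text
[ 0.5341 -0.0949  0.0692] [3.1414 0.     1.4227] [-0.1927 -0.2572 -1.3988] [-0.0104 -0.0206 -0.0274]
[0.5555 0.0487 0.0422] -0.0591079234457358 -0.000265590727286295
```

Emit:
{"method": "move_arm", "body": {
  "gripper": [0, 0, 0, 0, 0],
  "linear": [
    [0.3, 0, 0.07],
    [0.2, 0, 0.05],
    [0.15, 0, 0.03],
    [0, 0, 0],
    [0, 0, 0]
  ],
  "twist": [0, 0, 0, 0, 0]
}}

```text
clock: 19.45
position: [0.5349, -0.0885, 0.0675]
tool_rot: [-3.141, -0.0, 1.423]
force: [-0.2, 0.9, -1.9]
grip_width: 0.0193
finger_force: 30.8
```

Emit:
{"method": "move_arm", "body": {
  "gripper": [0, 0, 0, 0, 0],
  "linear": [
    [0, 0, 0.2],
    [0, 0, 0.2],
    [0, 0, 0.2],
    [0, 0, 0.2],
    [0, 0, 0]
  ],
  "twist": [0, 0, 0, 0, 0]
}}

```text
clock: 19.95
position: [0.5351, -0.0887, 0.0594]
tool_rot: [3.142, -0.0, 1.422]
force: [-0.3, -1.4, 3.4]
grip_width: 0.0195
finger_force: 31.4
```

Emit:
{"method": "move_arm", "body": {
  "gripper": [0, 0, 0, 0, 0],
  "linear": [
    [0, 0, 0.2],
    [0, 0, 0.2],
    [0, 0, 0.2],
    [0, 0, 0.2],
    [0, 0, 0]
  ],
  "twist": [0, 0, 0, 0, 0]
}}

```text
clock: 20.45
position: [0.5349, -0.0889, 0.0514]
tool_rot: [-3.141, 0.0, 1.422]
force: [-0.4, -3.9, 4.3]
grip_width: 0.0194
finger_force: 31.6
```

Emit:
{"method": "move_arm", "body": {
  "gripper": [0, 0, 0, 0, 0, 0],
  "linear": [
    [0, 0, 0.25],
    [0, 0, 0.25],
    [0, 0, 0.25],
    [0, 0, 0.25],
    [0, 0, 0.25],
    [0, 0, 0]
  ],
  "twist": [0, 0, 0, 0, 0, 0]
}}

```text
clock: 21.05
position: [0.5349, -0.0885, 0.0388]
tool_rot: [-3.141, -0.0, 1.422]
force: [-0.1, -2.5, 2.1]
grip_width: 0.0194
finger_force: 31.6
```

```bash
cat > meas.py <<'E'
from h import *
np.set_printoptions(precision=4,suppress=True)
import sys
# project the ring end at several heights, find lowest/highest yellow near it in side and scene views
C=np.array([.564,.1072]); u=np.array([.148,.989])
a=monitor.observe(); print(a['position'],a['force'])
P=a['position']+[0,0,.0065]; S=np.array([*(C-.088*u),.0482]); dd=P-S; print('tilt',np.rad2deg(np.arctan2(dd[2],np.hypot(dd[0],dd[1]))),np.linalg.norm(dd))
for n in ('side','scene'):
    f=save(n,n+'_'+sys.argv[1]); m=mask(f,(18,90,90),(34,255,255))
    q=proj(f,[[*(C-.052*u),z] for z in (.044,.049,.054,.062,.067)]); print(n,q[1],q[3])
    for c in range(int(q[1,0])-3,int(q[1,0])+5): 
        r=np.where(m[int(q[4,1])-14:int(q[0,1])+10,c])[0]+int(q[4,1])-14; print(c,(r.min(),r.max(),len(r)) if len(r) else None,end=' ')
    print()
E
python3 meas.py a
```

```text
[ 0.5349 -0.0885  0.0388] [-0.1242 -2.4602  2.076 ]
tilt -1.507558982761367 0.10984811758825598
side [313.5991 240.0417] [313.6013 235.551 ]
310 (np.int64(225), np.int64(227), 3) 311 (np.int64(225), np.int64(227), 3) 312 (np.int64(225), np.int64(227), 3) 313 (np.int64(225), np.int64(227), 3) 314 (np.int64(225), np.int64(227), 3) 315 (np.int64(225), np.int64(227), 3) 316 (np.int64(226), np.int64(227), 2) 317 None 
scene [294.8489 255.6523] [294.6921 250.7224]
291 (np.int64(252), np.int64(254), 3) 292 (np.int64(252), np.int64(255), 4) 293 (np.int64(252), np.int64(256), 5) 294 (np.int64(252), np.int64(256), 5) 295 (np.int64(253), np.int64(257), 5) 296 (np.int64(253), np.int64(266), 7) 297 (np.int64(254), np.int64(266), 9) 298 (np.int64(255), np.int64(266), 12)
```

```bash
python3 - <<'E'
from h import *
np.set_printoptions(precision=3,suppress=True)
C=np.array([.564,.1072]); u=np.array([.148,.989])
q0=None
for n in ('scene0','sc8','scene_a'):
    f=load(n); m=mask(f,(18,90,90),(34,255,255)); out=[]
    for c in range(286,304,2):
        r=np.where(m[240:275,c])[0]+240; out.append((c,int(r.min()),int(r.max())) if len(r) else c)
    print(n,out)
for n in ('side0','si8','side_a'):
    f=load(n); m=mask(f,(15,70,90),(34,255,255)); print(n,[(c,[int(v) for v in np.where(m[215:250,c])[0]+215]) for c in (306,310,314,318,322)])
# pick tilt: handle end in scene/side
f=load('scene_a'); c=big(mask(f,(5,120,90),(20,255,255),(300,180,400,270))); print('scene handle',cv2.minAreaRect(c))
f2=load('side_a'); c=big(mask(f2,(5,100,80),(20,255,255),(300,230,400,330))); print('side handle',cv2.minAreaRect(c))
a=monitor.observe(); P=a['position']+[0,0,.0065]; U=np.array([.148,.989,0])
for t in (6,0,-1.5,-6):
    t=np.deg2rad(t); D=U*np.cos(t)-np.array([0,0,np.sin(t)]); pts=[P-.031*D,P+.059*D]; print(np.rad2deg(t),proj(f,pts).ravel(),proj(f2,pts).ravel())
cv2.imwrite('pics/c6.png',np.hstack([cv2.resize(f['img'][190:270,260:366],(400,300),interpolation=2),cv2.resize(f2['img'][215:305,280:400],(400,300),interpolation=2)])[:,:,::-1])
E
```

```text
scene0 [286, (288, 274, 274), (290, 274, 274), (292, 254, 274), (294, 254, 273), (296, 255, 272), (298, 257, 270), (300, 258, 268), (302, 262, 264)]
sc8 [286, (288, 274, 274), (290, 274, 274), (292, 254, 274), (294, 254, 273), (296, 255, 272), (298, 257, 270), (300, 258, 268), (302, 262, 264)]
scene_a [(286, 273, 274), (288, 272, 274), (290, 253, 274), (292, 252, 274), (294, 252, 273), (296, 253, 271), (298, 255, 270), (300, 257, 267), (302, 264, 264)]
side0 [(306, [224, 225, 226]), (310, [224, 225, 226]), (314, [224, 225, 226, 227, 238, 239, 240]), (318, [225, 226, 227, 228]), (322, [227, 228, 229])]
si8 [(306, [224, 225, 226]), (310, []), (314, [238, 239, 240]), (318, []), (322, [227, 228, 229])]
side_a [(306, [224, 225, 226, 227, 236, 237, 238]), (310, [225, 226, 227]), (314, [225, 226, 227]), (318, []), (322, [])]
scene handle ((333.7022399902344, 239.6236114501953), (9.009982109069824, 22.57795524597168), 57.9946174621582)
side handle ((336.6549072265625, 262.8230285644531), (18.35924530029297, 10.11088752746582), 86.18592071533203)
6.000000000000001 [350.732 229.482 323.447 245.717] [338.483 269.012 325.089 256.83 ]
0.0 [350.75  230.621 323.342 243.506] [338.48  270.274 325.069 254.56 ]
-1.5000000000000002 [350.739 230.913 323.348 242.935] [338.47  270.579 325.078 254.007]
-6.000000000000001 [350.669 231.804 323.441 241.187] [338.422 271.469 325.139 252.386]
```

View pics/c6.png

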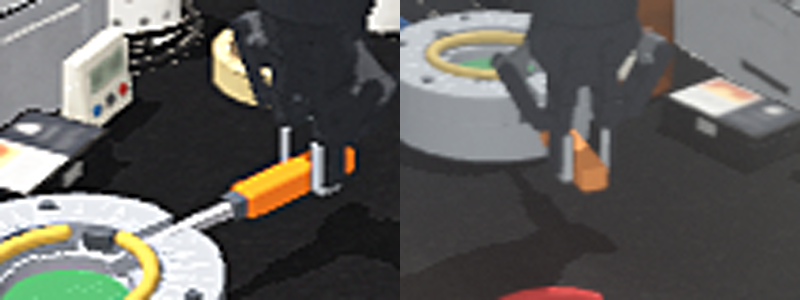

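The crop shows the blade in the channel with the ring's end lifted about 2 px (roughly 5 mm), and the pick pivoting in the pads as intended. Keep levering.

Emit:
{"method": "move_arm", "body": {
  "gripper": [0, 0, 0, 0, 0, 0],
  "linear": [
    [0, 0, 0.25],
    [0, 0, 0.25],
    [0, 0, 0.25],
    [0, 0, 0.25],
    [0, 0, 0.1],
    [0, 0, 0]
  ],
  "twist": [0, 0, 0, 0, 0, 0]
}}

```text
clock: 21.75
position: [0.5351, -0.0887, 0.0279]
tool_rot: [3.142, 0.0, 1.422]
force: [0.1, -3.4, 5.4]
grip_width: 0.0194
finger_force: 32.2
```

Emit:
{"method": "move_arm", "body": {
  "gripper": [0, 0, 0, 0, 0],
  "linear": [
    [0, 0, 0.2],
    [0, 0, 0.2],
    [0, 0, 0.2],
    [0, 0, 0.2],
    [0, 0, 0]
  ],
  "twist": [0, 0, 0, 0, 0]
}}

```text
clock: 22.25
position: [0.5352, -0.0885, 0.02]
tool_rot: [3.141, -0.0, 1.423]
force: [0.1, -3.6, 6.2]
grip_width: 0.0192
finger_force: 32.6
```

```bash
python3 meas.py b; python3 - <<'E'
from h import *
f=load('scene_b'); m=mask(f,(18,90,90),(34,255,255)); out=[]
for c in range(284,306,2):
    r=np.where(m[236:275,c])[0]+236; out.append((c,int(r.min()),int(r.max())) if len(r) else c)
print(out)
E
```

```text
[ 0.5352 -0.0885  0.02  ] [ 0.1326 -3.5988  6.1695]
tilt -11.190398452304105 0.11191546882950712
side [313.5991 240.0417] [313.6013 235.551 ]
310 (np.int64(225), np.int64(236), 6) 311 (np.int64(225), np.int64(236), 6) 312 (np.int64(225), np.int64(236), 6) 313 (np.int64(225), np.int64(236), 6) 314 (np.int64(225), np.int64(236), 6) 315 (np.int64(225), np.int64(235), 5) 316 (np.int64(226), np.int64(235), 4) 317 (np.int64(226), np.int64(228), 3) 
scene [294.8489 255.6523] [294.6921 250.7224]
291 (np.int64(251), np.int64(252), 2) 292 (np.int64(250), np.int64(253), 4) 293 (np.int64(250), np.int64(254), 5) 294 (np.int64(250), np.int64(254), 5) 295 (np.int64(251), np.int64(266), 6) 296 (np.int64(251), np.int64(266), 8) 297 (np.int64(252), np.int64(266), 11) 298 (np.int64(253), np.int64(266), 14) 
[(284, 273, 274), (286, 272, 274), (288, 271, 274), (290, 251, 274), (292, 250, 273), (294, 250, 272), (296, 251, 270), (298, 253, 268), (300, 255, 266), (302, 261, 262), 304]
```

Emit:
{"method": "move_arm", "body": {
  "gripper": [0, 0, 0, 0, 0],
  "linear": [
    [0, 0, 0.2],
    [0, 0, 0.2],
    [0, 0, 0.2],
    [0, 0, 0.1],
    [0, 0, 0]
  ],
  "twist": [0, 0, 0, 0, 0]
}}

```text
clock: 22.85
position: [0.535, -0.0882, 0.0129]
tool_rot: [-3.141, -0.0, 1.423]
force: [1.4, 2.0, 3.1]
grip_width: 0.0192
finger_force: 32.4
```

```bash
cat > me2.py <<'E'
from h import *
import sys
f=load('scene_'+sys.argv[1]); m=mask(f,(18,90,90),(34,255,255)); out=[]
for c in range(284,306,2):
    r=np.where(m[236:275,c])[0]+236; out.append((c,int(r.min()),int(r.max())) if len(r) else c)
print(out)
E
python3 meas.py c; python3 me2.py c
```

```text
[ 0.535  -0.0882  0.0129] [1.3502 2.0094 3.0587]
tilt -14.740467163062396 0.11326722424254437
side [313.5991 240.0417] [313.6013 235.551 ]
310 (np.int64(225), np.int64(235), 6) 311 (np.int64(225), np.int64(235), 6) 312 (np.int64(225), np.int64(235), 6) 313 (np.int64(225), np.int64(235), 6) 314 (np.int64(225), np.int64(235), 6) 315 (np.int64(225), np.int64(235), 6) 316 (np.int64(225), np.int64(235), 5) 317 (np.int64(226), np.int64(234), 3) 
scene [294.8489 255.6523] [294.6921 250.7224]
291 (np.int64(250), np.int64(251), 2) 292 (np.int64(249), np.int64(252), 4) 293 (np.int64(249), np.int64(252), 4) 294 (np.int64(249), np.int64(253), 5) 295 (np.int64(250), np.int64(266), 6) 296 (np.int64(250), np.int64(266), 8) 297 (np.int64(251), np.int64(266), 10) 298 (np.int64(251), np.int64(266), 16) 
[(284, 273, 274), (286, 272, 274), (288, 271, 274), (290, 270, 274), (292, 249, 273), (294, 249, 272), (296, 250, 270), (298, 251, 268), (300, 254, 266), (302, 259, 262), 304]
```

Emit:
{"method": "move_arm", "body": {
  "gripper": [0, 0, 0, 0, 0, 0],
  "linear": [
    [0, 0, -0.3],
    [0, 0, -0.3],
    [0, 0, -0.4],
    [0, 0, -0.4],
    [0, 0, 0],
    [0, 0, 0]
  ],
  "twist": [0, 0, 0, 0, 0, 0]
}}

```text
clock: 23.55
position: [0.535, -0.0887, 0.0272]
tool_rot: [3.141, 0.0, 1.422]
force: [0.6, 0.5, -0.7]
grip_width: 0.0193
finger_force: 31.8
```

```bash
python3 meas.py d; python3 me2.py d
```

```text
[ 0.535  -0.0887  0.0272] [ 0.5531  0.5065 -0.6856]
tilt -7.484014109242575 0.11095855582711686
side [313.5991 240.0417] [313.6013 235.551 ]
310 (np.int64(225), np.int64(231), 5) 311 (np.int64(224), np.int64(231), 6) 312 (np.int64(224), np.int64(231), 6) 313 (np.int64(224), np.int64(231), 7) 314 (np.int64(224), np.int64(231), 7) 315 (np.int64(225), np.int64(230), 5) 316 (np.int64(225), np.int64(230), 5) 317 (np.int64(225), np.int64(226), 2) 
scene [294.8489 255.6523] [294.6921 250.7224]
291 (np.int64(245), np.int64(247), 3) 292 (np.int64(244), np.int64(266), 6) 293 (np.int64(244), np.int64(266), 6) 294 (np.int64(245), np.int64(266), 8) 295 (np.int64(246), np.int64(266), 9) 296 (np.int64(247), np.int64(266), 12) 297 (np.int64(247), np.int64(266), 20) 298 (np.int64(248), np.int64(265), 18) 
[(284, 272, 274), (286, 271, 274), (288, 270, 274), (290, 268, 273), (292, 244, 272), (294, 245, 270), (296, 247, 268), (298, 248, 265), (300, 251, 262), 302, 304]
```

Raising the hand lifted the pick with its tilt frozen in the pads, and the ring rode up on it. Lower it back so the ring sits on the lips, then draw the pick straight out.

Emit:
{"method": "move_arm", "body": {
  "gripper": [0, 0, 0, 0, 0, 0],
  "linear": [
    [0, 0, 0.3],
    [0, 0, 0.4],
    [0, 0, 0.4],
    [0, 0, 0.35],
    [0, 0, 0],
    [0, 0, 0]
  ],
  "twist": [0, 0, 0, 0, 0, 0]
}}

```text
clock: 24.25
position: [0.535, -0.0886, 0.0125]
tool_rot: [-3.141, -0.0, 1.422]
force: [-0.6, -0.5, -0.4]
grip_width: 0.0191
finger_force: 32.1
```

```bash
python3 meas.py e; python3 me2.py e
```

```text
[ 0.535  -0.0886  0.0125] [-0.6175 -0.5337 -0.3549]
tilt -14.866894197169438 0.11370038241948532
side [313.5991 240.0417] [313.6013 235.551 ]
310 (np.int64(224), np.int64(236), 6) 311 (np.int64(224), np.int64(236), 7) 312 (np.int64(224), np.int64(235), 6) 313 (np.int64(224), np.int64(235), 6) 314 (np.int64(224), np.int64(235), 6) 315 (np.int64(224), np.int64(235), 6) 316 (np.int64(224), np.int64(235), 6) 317 (np.int64(225), np.int64(234), 3) 
scene [294.8489 255.6523] [294.6921 250.7224]
291 None 292 (np.int64(249), np.int64(251), 3) 293 (np.int64(249), np.int64(252), 4) 294 (np.int64(249), np.int64(253), 5) 295 (np.int64(249), np.int64(253), 5) 296 (np.int64(250), np.int64(266), 6) 297 (np.int64(250), np.int64(266), 8) 298 (np.int64(251), np.int64(266), 12) 
[(284, 274, 274), (286, 273, 274), (288, 273, 274), (290, 271, 274), (292, 249, 274), (294, 249, 273), (296, 250, 271), (298, 251, 270), (300, 253, 268), (302, 257, 264), 304]
```

Ring end is back at lip height, with almost no load. Draw the pick out and check the ring stays.

Emit:
{"method": "move_arm", "body": {
  "gripper": [0, 0, 0, 0, 0, 0, 0, 0],
  "linear": [
    [-0.3, 0, 0.05],
    [-0.5, 0, 0],
    [-0.6, 0, 0],
    [-0.8, 0, 0],
    [-1, 0, 0],
    [-1, 0, 0],
    [-0.8, 0, 0],
    [0, 0, 0]
  ],
  "twist": [0, 0, 0, 0, 0, 0, 0, 0]
}}

```text
clock: 25.15
position: [0.5272, -0.1397, 0.0121]
tool_rot: [-3.142, 0.001, 1.42]
force: [-0.2, 0.0, -1.2]
grip_width: 0.0192
finger_force: 31.9
```

```bash
python3 meas.py f; python3 me2.py f
```

```text
[ 0.5272 -0.1397  0.0121] [-0.1938  0.0214 -1.2221]
tilt -10.380261072988636 0.1643160425260827
side [313.5991 240.0417] [313.6013 235.551 ]
310 (np.int64(224), np.int64(236), 6) 311 (np.int64(224), np.int64(236), 6) 312 (np.int64(224), np.int64(235), 6) 313 (np.int64(224), np.int64(235), 6) 314 (np.int64(224), np.int64(235), 6) 315 (np.int64(224), np.int64(235), 6) 316 (np.int64(224), np.int64(235), 6) 317 (np.int64(225), np.int64(226), 2) 
scene [294.8489 255.6523] [294.6921 250.7224]
291 None 292 (np.int64(249), np.int64(251), 3) 293 (np.int64(249), np.int64(252), 4) 294 (np.int64(249), np.int64(253), 5) 295 (np.int64(249), np.int64(253), 5) 296 (np.int64(250), np.int64(254), 5) 297 (np.int64(250), np.int64(266), 8) 298 (np.int64(251), np.int64(266), 12) 
[(284, 274, 274), (286, 273, 274), (288, 273, 274), (290, 271, 274), (292, 249, 274), (294, 249, 273), (296, 250, 271), (298, 251, 270), (300, 253, 268), (302, 257, 264), 304]
```

Emit:
{"method": "move_arm", "body": {
  "gripper": [0, 0, 0, 0, 0, 0.3, 0.3, 0.3],
  "linear": [
    [-1, 0, 0],
    [-1.2, 0, 0],
    [-1, 0, 0],
    [0, 0, 0],
    [0, 0, 0],
    [0, 0, 0],
    [0, 0, 0],
    [0, 0, 0]
  ],
  "twist": [0, 0, 0, 0, 0, 0, 0, 0]
}}

```text
clock: 26.05
position: [0.523, -0.1693, 0.0121]
tool_rot: [-3.142, -0.0, 1.423]
force: [-0.3, -0.8, 0.9]
grip_width: 0.0257
finger_force: 0.0
```

Emit:
{"method": "move_arm", "body": {
  "gripper": [0.4, 0.4, 0.4, 0.4, 0.4, 0.4, 0.4, 0.4],
  "linear": [
    [0, 0, 0],
    [0, 0, -2],
    [0, 0, -4],
    [0, 0, -4],
    [0, 0, -4],
    [0, 0, -2],
    [0, 0, 0],
    [0, 0, 0]
  ],
  "twist": [0, 0, 0, 0, 0, 0, 0, 0]
}}

```text
clock: 26.85
position: [0.5228, -0.1697, 0.1721]
tool_rot: [3.141, 0.0, 1.423]
force: [0.4, -0.5, -0.4]
grip_width: 0.0342
finger_force: 0.0
```

```bash
python3 - <<'E'
from h import *
np.set_printoptions(precision=4,suppress=True)
a=monitor.observe(); print(a['position'],a['tool_rot'],a['grip_width'])
w=save('wrist','w9'); c=big(mask(w,(5,120,90),(20,255,255),(200,100,450,480))); print(rect(w,c,.018),c.min(0),c.max(0))
E
```

```text
[ 0.5228 -0.1697  0.1721] [3.1412 0.0001 1.4225] 0.03418876005145296
(array([ 525.6932, -150.887 ]), (91.18220520019531, 21.665870666503906), 82.10400390625) [305 138] [333 255]
```

Emit:
{"method": "move_arm", "body": {
  "gripper": [0.4, 0.4, 0.4, 0.4, 0.4, 0.4, 0.4],
  "linear": [
    [2, 0, -1.5],
    [4, 0.1, -1.5],
    [4, 0, -1.5],
    [4, 0, -1.5],
    [3, 0, 0],
    [0, 0, 0],
    [0, 0, 0]
  ],
  "twist": [0, 0, 0, 0, 0, 0, 0]
}}

```text
clock: 27.6
position: [0.5485, -0.0014, 0.2309]
tool_rot: [-3.14, 0.001, 1.424]
force: [-0.6, -0.4, 1.3]
grip_width: 0.0344
finger_force: 0.0
```

```bash
python3 - <<'E'
from h import *
from scipy.optimize import least_squares
np.set_printoptions(precision=4,suppress=True)
a=monitor.observe(); print(a['position'],a['tool_rot'],a['grip_width'])
f=save('wrist','w10'); C=np.array([.564,.1072]); u=np.array([.148,.989]); v=np.array([-.989,.148])
m=mask(f,(18,90,100),(34,255,255)); ys,xs=np.where(m); P=plane(f,np.c_[xs,ys],.062)[:,:2]
k=np.hypot(*(P-C).T)<.085; P=P[k]; L=(P-C)@np.c_[u,v]
ang=np.rad2deg(np.arctan2(L[:,1],L[:,0]))%360
for b in range(0,360,10):
    s=(ang>=b)&(ang<b+10)
    if s.any(): r=np.hypot(*L[s].T); print(b,s.sum(),(r.min()*1e3).round(1),(r.max()*1e3).round(1))
print('px',xs[k].min(),xs[k].max(),ys[k].min(),ys[k].max())
s=(ang>150)&(ang<178); print(plane(f,proj(f,[[*C,.062]]),.062))
E
```

```text
[ 0.5485 -0.0014  0.2309] [-3.1396  0.0005  1.4238] 0.03437666776496184
0 68 43.2 47.0
10 94 43.4 49.1
20 152 43.4 52.4
30 179 44.0 53.5
40 195 43.9 54.4
50 184 44.9 54.3
60 179 45.2 54.9
70 170 45.9 55.0
80 163 46.5 55.3
90 154 47.1 55.7
100 159 47.2 56.2
110 154 47.6 56.9
120 154 47.6 56.8
130 153 47.8 57.4
140 156 47.5 57.5
150 155 47.7 58.0
160 150 47.9 57.3
170 144 47.7 56.9
180 139 47.7 57.1
220 39 48.3 56.4
230 160 46.9 56.5
240 161 46.8 56.2
250 170 46.7 56.4
260 172 46.5 56.1
270 183 46.2 55.8
280 187 45.6 55.8
290 192 45.3 55.3
300 196 44.6 55.1
310 199 44.4 54.4
320 197 43.8 54.0
330 155 43.7 53.4
340 94 43.3 49.1
350 65 43.2 47.0
px 243 395 0 152
[[0.564  0.1072 0.062 ]]
```

Emit:
{"method": "move_arm", "body": {
  "gripper": [0.4, 0.4, 0.4, 0.4, 0.4, 0.4, 0.4, 0.4],
  "linear": [
    [0, 0, 0],
    [0, 0, 0],
    [0, 0, 0],
    [0, 0, 0],
    [0, 0, 0],
    [0, 0, 0],
    [0, 0, 0],
    [0, 0, 0]
  ],
  "twist": [-6, -8, -8, -8, -8, -8, -8, -8]
}}

```text
clock: 28.45
position: [0.5486, -0.0032, 0.2314]
tool_rot: [-3.141, -0.001, 2.508]
force: [-0.5, -0.3, 0.3]
grip_width: 0.0342
finger_force: 0.0
```

Emit:
{"method": "move_arm", "body": {
  "gripper": [0.4, 0.4, 0.4, 0.4],
  "linear": [
    [0, 0, 0],
    [0, 0, 0],
    [0, 0, 0],
    [0, 0, 0]
  ],
  "twist": [-6, -2, 0, 0]
}}

```text
clock: 28.85
position: [0.5488, -0.0027, 0.2316]
tool_rot: [-3.141, -0.001, 2.641]
force: [1.4, -0.0, 0.1]
grip_width: 0.0342
finger_force: 0.0
```

```bash
python3 - <<'E'
from workcell import monitor; import numpy as np
a=monitor.observe(); p=a['position']; y=a['tool_rot'][2]; print(p,a['tool_rot'])
d=np.array([.5389,.0610])-p[:2]; print(np.rad2deg(y), d@[np.cos(y),np.sin(y)]*100, d@[np.sin(y),-np.cos(y)]*100, (p[2]-.075)*100)
E
```

```text
[ 0.54877364 -0.00268553  0.23164317] [-3.14109814e+00 -6.22768516e-04  2.64136924e+00]
151.339309565052 3.920883540096266 5.114687445012998 15.66431661219379
```

Emit:
{"method": "move_arm", "body": {
  "gripper": [0.4, 0.4, 0.4, 0.4, 0.4, 0.4, 0.4, 0.4],
  "linear": [
    [1.92, 2.51, 1],
    [2, 2.6, 3],
    [0, 0, 4],
    [0, 0, 3.5],
    [0, 0, 2.5],
    [0, 0, 1.65],
    [0, 0, 0],
    [0, 0, 0]
  ],
  "twist": [0, 0, 0, 0, 0, 0, 0, 0]
}}

```text
clock: 29.65
position: [0.539, 0.0617, 0.0759]
tool_rot: [-3.141, -0.0, 2.643]
force: [0.0, -0.1, 1.1]
grip_width: 0.0342
finger_force: 0.0
```

```bash
python3 - <<'E'
from h import *
np.set_printoptions(precision=4,suppress=True)
a=monitor.observe(); p=a['position']; y=a['tool_rot'][2]; print(p,a['tool_rot'],a['force'])
f=save('wrist','w11'); m=mask(f,(18,90,100),(34,255,255)); ys,xs=np.where(m); P=plane(f,np.c_[xs,ys],.062)[:,:2]
T=np.array([[np.cos(y),np.sin(y)],[np.sin(y),-np.cos(y)]]); L=(P-p[:2])@T.T
print(len(L))
for b in np.arange(-.02,.07,.005):
    s=(L[:,0]>=b)&(L[:,0]<b+.005)&(abs(L[:,1])<.02)
    if s.sum()>3: print(round(b,3),s.sum(),L[s,1].min(),L[s,1].max())
E
```

```text
[0.539  0.0617 0.0759] [-3.1414 -0.0002  2.6433] [ 0.0352 -0.1428  1.1001]
13199
-0.02 232 -0.003313093934016513 0.008289403338561136
-0.015 208 -0.004216512813108316 0.006357423319164812
-0.01 221 -0.004650052404734663 0.00538087293435697
-0.005 211 -0.004621943801615278 0.004868029431165738
0.0 210 -0.004587477334566703 0.0043650382754475085
0.005 223 -0.004553732786664096 0.00560221986280989
0.01 239 -0.004081317428415374 0.0072802396071925115
0.015 258 -0.002746941969193743 0.008916098154446583
0.02 273 -0.0010053893305717412 0.011381802629846364
0.025 289 0.0007018934235632324 0.014646179238356222
0.03 295 0.004066496118452644 0.018267756929698536
0.035 327 0.00735946528080713 0.019889660493053078
0.04 177 0.011009091405414867 0.019998938634155323
0.045 35 0.017054012570577343 0.01992776545744385
```

The wire is centred between the pads (±4.6 mm). Lower and grip.

Emit:
{"method": "move_arm", "body": {
  "gripper": [0.4, 0.4, 0.4, 0.4, 0.4],
  "linear": [
    [0, 0, 0.7],
    [0, 0, 0.6],
    [0, 0, 0.3],
    [0, 0, 0.1],
    [0, 0, 0]
  ],
  "twist": [0, 0, 0, 0, 0]
}}

```text
clock: 30.2
position: [0.5389, 0.0619, 0.0585]
tool_rot: [-3.141, -0.0, 2.644]
force: [0.3, -0.3, -0.0]
grip_width: 0.0344
finger_force: 0.0
```

Emit:
{"method": "move_arm", "body": {
  "gripper": [0, 0, 0, 0, 0],
  "linear": [
    [0, 0, 0],
    [0, 0, 0],
    [0, 0, 0],
    [0, 0, 0],
    [0, 0, 0]
  ],
  "twist": [0, 0, 0, 0, 0],
  "squeeze": 80
}}

```text
clock: 30.7
position: [0.539, 0.0619, 0.0587]
tool_rot: [3.141, 0.0, 2.644]
force: [0.6, 0.3, 1.4]
grip_width: 0.0067
finger_force: 76.5
```

Emit:
{"method": "move_arm", "body": {
  "gripper": [0, 0, 0, 0, 0, 0],
  "linear": [
    [-0.1, -0.09, -0.1],
    [-0.13, -0.12, -0.1],
    [-0.13, -0.12, -0.1],
    [-0.08, -0.08, -0.2],
    [0, 0, 0],
    [0, 0, 0]
  ],
  "twist": [0, 0, 0, 0, 0, 0]
}}

```text
clock: 31.3
position: [0.5408, 0.0561, 0.0636]
tool_rot: [3.142, -0.0, 2.644]
force: [-0.0, -1.1, -0.8]
grip_width: 0.007
finger_force: 76.3
```

Emit:
{"method": "move_arm", "body": {
  "gripper": [0, 0, 0, 0, 0, 0],
  "linear": [
    [0, 0, -0.3],
    [0, 0, -0.4],
    [0, 0, -0.5],
    [0, 0, -0.6],
    [0, 0, 0],
    [0, 0, 0]
  ],
  "twist": [0, 0, 0, 0, 0, 0]
}}

```text
clock: 31.9
position: [0.5409, 0.0561, 0.0818]
tool_rot: [3.141, 0.0, 2.644]
force: [0.4, -0.6, -1.2]
grip_width: 0.0064
finger_force: 76.3
```

```bash
cat > yel.py <<'E'
from h import *
import sys
a=monitor.observe(); print(a['position'].round(4),a['force'].round(2),a['grip_width'],a['finger_force'])
for n,b in (('scene',tuple(map(int,sys.argv[2].split(',')))),('side',tuple(map(int,sys.argv[3].split(','))))):
    f=save(n,n+'_'+sys.argv[1]); m=mask(f,(18,90,90),(34,255,255),b); ys,xs=np.where(m); print(n,len(xs),xs.min(),xs.max(),ys.min(),ys.max())
E
python3 yel.py g 240,225,315,285 285,200,335,250; for n in scene0 scene_f; do python3 -c "
from h import *
f=load('$n'); ys,xs=np.where(mask(f,(18,90,90),(34,255,255),(240,225,315,285))); print(len(xs),xs.min(),xs.max(),ys.min(),ys.max())"; done
```

```text
[0.5409 0.0561 0.0818] [ 0.39 -0.61 -1.15] 0.006439726607582708 76.28392741084099
scene 452 253 304 230 269
side 155 289 330 217 229
314 251 302 230 277
380 252 303 230 277
```

The ring is clear of the lip and rises with the gripper. Carry it to the tray.

Emit:
{"method": "move_arm", "body": {
  "gripper": [0, 0, 0, 0, 0, 0, 0, 0],
  "linear": [
    [0, 0, -1.5],
    [0, 0, -2.5],
    [0, 0, -2],
    [1.5, 1.3, 0],
    [3, 2.5, 0],
    [3.5, 2.95, 0],
    [3.5, 2.95, 0],
    [3.5, 2.95, 0]
  ],
  "twist": [0, 0, 0, 0, 0, 0, 0, 0]
}}

```text
clock: 32.8
position: [0.4685, 0.2403, 0.1415]
tool_rot: [-3.141, -0.0, 2.644]
force: [1.1, 0.3, -1.2]
grip_width: 0.0071
finger_force: 76.4
```

Emit:
{"method": "move_arm", "body": {
  "gripper": [0, 0, 0, 0, 0, 0],
  "linear": [
    [3, 2.5, 0],
    [2.5, 2.1, 0],
    [1.5, 1.2, 0],
    [0, 0, 0],
    [0, 0, 0],
    [0, 0, 0]
  ],
  "twist": [0, 0, 0, 0, 0, 0]
}}

```text
clock: 33.4
position: [0.4359, 0.3223, 0.1414]
tool_rot: [-3.141, 0.0, 2.643]
force: [-0.2, 0.5, -1.0]
grip_width: 0.0069
finger_force: 76.4
```

```bash
python3 - <<'E'
from h import *
np.set_printoptions(precision=4,suppress=True)
a=monitor.observe(); p=a['position']; y=a['tool_rot'][2]; print(p,a['tool_rot'],a['grip_width'],a['finger_force'])
w=save('wrist','w12'); m=mask(w,(100,120,60),(120,255,255)); c=big(m); print(rect(w,c,.014),c.min(0),c.max(0))
my=mask(w,(18,90,90),(34,255,255)); ys,xs=np.where(my); print('ring px',len(xs),xs.min(),xs.max(),ys.min(),ys.max())
P=plane(w,np.c_[xs,ys],p[2]+.003)[:,:2]; (cx,cy),r=cv2.minEnclosingCircle((P*1000).astype(np.float32)); print('ring',cx,cy,r)
for n,b in (('scene',(120,260,330,430)),('side',(185,190,310,250))):
    f=save(n,n+'12'); c=big(cv2.morphologyEx(mask(f,(100,120,60),(120,255,255),b),cv2.MORPH_CLOSE,np.ones((25,25)))); h=cv2.convexHull(c); print(n,cv2.approxPolyDP(h,8,True)[:,0].tolist())
E
```

```text
[0.4359 0.3223 0.1414] [-3.1409  0.0002  2.6431] 0.006916187821700053 76.38602055609226
(array([465.412 , 371.8724]), (201.59339904785156, 201.5508575439453), 4.397858619689941) [206  22] [582 312]
ring px 13577 308 569 191 441
ring 459.83990478515625 364.0619812011719 58.31757736206055
scene [[216, 315], [295, 357], [221, 427], [139, 376]]
side [[281, 222], [224, 240], [202, 216], [256, 205]]
```

Emit:
{"method": "move_arm", "body": {
  "gripper": [0, 0, 0, 0, 0, 0, 0],
  "linear": [
    [0, 0.45, 1.5],
    [0, 0.45, 3],
    [0, 0, 3],
    [0, 0, 2],
    [0, 0, 1.3],
    [0, 0, 0.8],
    [0, 0, 0]
  ],
  "twist": [0, 0, 0, 0, 0, 0, 0]
}}

```text
clock: 34.25
position: [0.4396, 0.3311, 0.0248]
tool_rot: [-3.141, -0.0, 2.644]
force: [-0.5, 0.8, -0.4]
grip_width: 0.0066
finger_force: 76.4
```

Emit:
{"method": "move_arm", "body": {
  "gripper": [0, 0, 0, 0, 0],
  "linear": [
    [0, 0, 0.3],
    [0, 0, 0.3],
    [0, 0, 0.3],
    [0, 0, 0],
    [0, 0, 0]
  ],
  "twist": [0, 0, 0, 0, 0]
}}

```text
clock: 34.75
position: [0.44, 0.3313, 0.0168]
tool_rot: [3.141, 0.0, 2.644]
force: [0.1, -0.0, -0.3]
grip_width: 0.0065
finger_force: 76.6
```

Emit:
{"method": "move_arm", "body": {
  "gripper": [0, 0, 0, 0, 0, 0],
  "linear": [
    [0, 0, 0.2],
    [0, 0, 0.2],
    [0, 0, 0.2],
    [0, 0, 0.2],
    [0, 0, 0],
    [0, 0, 0]
  ],
  "twist": [0, 0, 0, 0, 0, 0]
}}

```text
clock: 35.35
position: [0.4397, 0.3313, 0.0085]
tool_rot: [-3.142, -0.0, 2.644]
force: [0.6, -0.4, -0.2]
grip_width: 0.0065
finger_force: 77.8
```

Emit:
{"method": "move_arm", "body": {
  "gripper": [0.3, 0.3, 0.4, 0.4, 0.4],
  "linear": [
    [0, 0, 0],
    [0, 0, 0],
    [0, 0, 0],
    [0, 0, 0],
    [0, 0, 0]
  ],
  "twist": [0, 0, 0, 0, 0]
}}

```text
clock: 35.85
position: [0.4398, 0.3313, 0.0086]
tool_rot: [3.142, -0.0, 2.644]
force: [-0.4, 0.0, -0.0]
grip_width: 0.0339
finger_force: 0.0
```

Emit:
{"method": "move_arm", "body": {
  "gripper": [0.4, 0.4, 0.4, 0.4, 0.4, 0.4, 0.4, 0.4],
  "linear": [
    [0, 0, -1],
    [0, 0, -3],
    [0, 0, -4],
    [0, 0, -4],
    [0, 0, -3],
    [0, 0, 0],
    [0, 0, 0],
    [0, 0, 0]
  ],
  "twist": [0, 0, 0, 0, 0, 0, 0, 0]
}}

```text
clock: 36.65
position: [0.4395, 0.3308, 0.158]
tool_rot: [-3.141, -0.0, 2.644]
force: [-0.3, -0.4, 0.7]
grip_width: 0.0343
finger_force: 0.0
```

```bash
python3 - <<'E'
from h import *
np.set_printoptions(precision=4,suppress=True)
w=save('wrist','w13'); my=mask(w,(18,90,90),(34,255,255)); ys,xs=np.where(my); print('ring px',len(xs),xs.min(),xs.max(),ys.min(),ys.max())
P=plane(w,np.c_[xs,ys],.009)[:,:2]; (cx,cy),r=cv2.minEnclosingCircle((P*1000).astype(np.float32)); print('ring',cx,cy,r, 'inner',np.hypot(*(P*1000-[cx,cy]).T).min())
d=np.hypot(*(P*1000-[cx,cy]).T); a=np.rad2deg(np.arctan2(*(P*1000-[cx,cy]).T[::-1]))
for b in range(-180,180,45):
    s=(a>b)&(a<b+45); 
    if s.any(): print(b,d[s].min().round(1),d[s].max().round(1))
s=save('scene','sc13'); c=big(mask(s,(5,120,90),(20,255,255),(300,195,400,270))); print('pick',rect(s,c,.018))
for n in ('scene0','sc13'):
    f=load(n); 
    for nm,lo,hi,b in (('stapler',(0,150,80),(6,255,255),(305,270,375,345)),('tape',(15,40,150),(30,140,255),(305,185,365,225))):
        ys,xs=np.where(mask(f,lo,hi,b)); print(n,nm,len(xs),xs.mean(),ys.mean())
E
```

```text
ring px 4554 314 460 153 295
ring 465.0258483886719 375.0000305175781 57.20619201660156 inner 46.68052572414737
-180 47.4 57.2
-135 47.4 56.9
-90 47.7 57.1
-45 46.7 57.2
0 46.7 57.2
45 47.1 57.0
90 47.4 56.8
135 47.3 57.1
pick (array([ 508.908, -136.176]), (105.24897766113281, 24.611398696899414), 81.64165496826172)
scene0 stapler 581 341.75559380378655 308.1566265060241
scene0 tape 556 333.9982014388489 206.6888489208633
sc13 stapler 582 341.5481099656357 308.30584192439864
sc13 tape 555 333.9837837837838 206.6936936936937
```

The ring lies flat in the tray: its outline fits 47–57 mm radii all round at floor height, and its centre is about 3 mm from the tray's. The pick lies flat on the bench, and the stapler and tape haven't moved. Handing in.

```bash
python3 -c "
from workcell import bot; print(bot.job_done())"
```

```text
the job is handed in; nothing more can be done
None
```

I handed the job in at about 37 s on the robot's clock, but the hand-in returned no verdict: by the camera images the ring lies flat about 3 mm from the tray's centre, the pick lies flat on the bench clear of port and tray, and the stapler and tape have not moved.

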